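Load the bakery tray and dock it over the sill

ROBOT

A 7-joint arm with a two-finger parallel gripper is mounted at the origin on the work surface. World frame = base frame: x ahead of the robot, y to its left, z up, the work surface at z = 0. Lengths are in m, angles in rad, forces in N, time in s.
With the tool pointing down it reaches from about 0.4 to 0.85 m from the base axis. Payload 4.5 kg.
Tool frame: the origin (TCP) lies at the centre of the arm's flange, where the gripper is bolted on; the fingertips stand 166 mm ahead of it and the grasp point (between the pads) lies 147 mm ahead of it (robot.nose_length is the distance from the TCP to the fingertips, in m); y points along the fingers, x is the direction in which the jaws open and shut, and the axes are right-handed (so a half turn about y gives the same grasp; the last joint's range is limited). The gripper opens to 88 mm and grips with 3 to 60 N. Pads are 18 mm wide; open, the fingers measure 123 mm over their backs; the gripper's body (75 mm by 187 mm) begins 45 mm behind the grasp point.
Start: joints at [-1.114, 0.689, -0.195, 1.565, 0.157, 0.902, -0.215], TCP at [0.256, 0.57, 0.405] pointing down, gripper open.
Joint ranges: [-3.01, 3.01], [-0.46, 2.08], [-1.47, 1.51], [0.13, 2.56], [-1, 4.14], [0.04, 2.09], [-2.66, 2.66]. Speed limits (rad/s): [2.57, 2.57, 3.14, 3.14, 3.14, 3.14, 3.14].

INTERFACE

Orientations are given as a rotation vector (axis times angle).
In Python, from station import sensors, cams, order, robot gives the robot as it stands.
- The arm moves only by the tool drive_tool, never from a script. Its argument "series" is a list that holds one entry, the list of rows, each a list of 6 numbers: the shift along the tool's x, y, z scaled (see below), then the turn, a rotation vector about the tool's x, y, z scaled (see below). A call has 1 to 12 rows; each row is the pose to reach, as a shift and turn from the pose commanded when the call began, along the tool's axes at that moment; what a row does not reach only later rows make up. The controller multiplies each number of a shift by 0.12 m and each number of a turn by 30 degrees. A row lasts 1/8 s, in which the tool goes at most 62.5 mm and 10.7 degrees, less where a joint would pass 70% of its speed; a pose out of reach is approached as far as the arm can. A call with a number of a shift or a turn outside -1 to 1 is refused whole. A call with a gripper value outside its range is refused whole. "jaw" is the finger opening in mm, from 0 to 88.1, set as the call begins (left out, the last holds). The fingers move at their own pace and stop on an object; the grip force is fixed at half the most. Time passes only in rows, so rows that repeat a pose let the fingers close. It gives the time, the measured TCP pose, the force and the opening at its end, in the units of the state.
- sensors.sense(): the state, without advancing time (a new reading comes with each control period).
- cams.get_image(name): name is "scene" or "top"; returns (picture, depth): 420x560x3 uint8, blue, green, red; 420x560 float32, m along the optical axis (not along the pixel's ray), 0 where there is no reading.
- cams.get_calibration(name): a dict with "K" (3x3 intrinsics, pixels), "dist_coeffs" ([k1, k2, p1, p2, k3] as OpenCV has them; the pictures are not rectified), "position" and "attitude" of the camera in the world. Camera axes: x right, y down, z forward; pixel columns grow to the right and rows downward; lengths in m; the calibration is good to about 2 mm. A picture is of the moment at which its call begins. get_calibration takes no time and is no camera call.
- order.sign_off(): hands the job in, once; it reports no verdict.
Trained networks look in the newest picture that a camera, given by its name, has taken for a name from the list of things; names that differ only in an ending like _2 or _b are one class to them, and where a whole thing is asked for, a point or a joint stands for the part that bears it (a point fixed in the world has none). Each returns a list of dicts, best first, with "p" (0 to 1); they miss things now and then, are a little off and sometimes report something else, mostly with a low value. They report only what shows in the picture. A call takes as long as a camera call. They do not tell look-alikes from the thing itself.
- cams.trace(camera, target): "mask" (420x560 bool, what is visible of it) and "position" ([row, column] in pixels, amid what is visible of it).
The state is a dict: "t": time; "joint_positions": joint angles; "joint_vel": joint speeds; "joint_torque": joint torques, N m; "tcp_pos": TCP position; "tcp_rot": TCP orientation; "contact_force": force on the tool from outside, world axes, zero at the start; "moment": the same for the moment, N m; "finger_gap": finger opening in m.
Only numpy, scipy, OpenCV 4.12 (cv2) and the standard library are available. Lean on these libraries where they do the work, as an engineer would, in place of code of your own. Each camera call takes 0.05 s, during which the arm holds its last target. There are 200 camera calls.

TASK

Stand all the muffins from the table in the shallow section of the tray, pour the five truffles from the white cup into the tray's deep pocket and put the empty cup back upright in the middle of its blue mat. Then lift the loaded tray's front edge by its handle, rest it on the sill of the docking bay with the tail still on the table and let go, and push the tray from behind over the sill until it lies flat and straight on the bay's deck, wholly behind the sill, with its load in place, and only then throw the red latch lever right over. Never carry the tray or tip it far, and leave the other kitchen things where they are.

Things in the scene. Friction and masses are not known exactly. Their poses are not given: they have to be found in the camera images.
- bay: Fixed low steel docking bay. Origin: on the table under the middle of the sill's front face; x = way in, y along the sill. Sill: x 0-18 mm, 16 mm high, square front, 200 mm wide, 2 yellow marks. Deck behind it 8 mm high, x 18-257 mm. Side cheeks from x 32 mm on, 34 mm high, inner faces y = +-91 mm (12 mm to spare each side of the tray); stop wall at x 257 mm, 34 mm high.
- tray: Loose aluminium tray, 200 x 158 mm, 0.28-0.44 kg empty, flat underside. Origin: centre of underside; x to its nose, which faces the sill. Floor and walls 3 mm. Shallow muffin section: inside x -34 to 97 mm, y +-76 mm, walls to 18 mm above the underside. Deep truffle pocket at the tail: inside x -97 to -37 mm, y +-76 mm, walls all round (tail wall too) to 40 mm.
- tray_nose (a point): middle of the lower front (leading) edge of the tray, tray x = 100 mm
- tray_tail (a point): middle of the lower rear edge of the tray, tray x = -100 mm
- tray_bar (a point): middle of the tray's black round handle bar, 12 mm thick and 84 mm long along tray y, 22 mm ahead of the nose wall and 75 mm above the underside, on two thin stays at its ends; it can turn between the pads as the nose is lifted
- latch (a joint): red-knobbed latch lever on a grey block beside the bay (block 70 x 50 x 25 mm). 0 = leaning against the bay's x (towards the tray's starting side), 1.0 rad = thrown over along the bay's x; starts at 0 to 0.15, stays where left, about 1 N at the knob moves it
- latch_tip (a point): centre of the lever's red knob, 26 mm across, 70 mm from the pivot (fixed at bay x 150, y -135 mm, 22 mm above the table, axis along the bay's y); at lever 0 it is 34 mm behind the pivot, at 1.0 34 mm ahead (along the bay's x)
- mat: Fixed round blue mat, 96 mm across, 3 mm thick, on which the cup stands. Origin: centre of its underside.
- cup: White plastic cup, 70 g, open at the top, round, flared: 52 mm across at the foot, 67 mm at the rim, 72 mm high, wall 3 mm. It holds the five truffles at the start and can swing between the pads if held lightly while tipped. Origin: centre of its underside, z up towards the mouth.
- muffin1: Golden muffin in a white paper case, firm, 54 mm high, 52 mm across at the foot, widest (58 mm) 34 to 40 mm above the foot, 55 g; stands on the table at the start, or is absent (None). Origin: centre of its underside, z up.
- muffin2: Golden muffin in a white paper case, firm, 54 mm high, 52 mm across at the foot, widest (58 mm) 34 to 40 mm above the foot, 55 g; stands on the table at the start, or is absent (None). Origin: centre of its underside, z up.
- muffin3: Golden muffin in a white paper case, firm, 54 mm high, 52 mm across at the foot, widest (58 mm) 34 to 40 mm above the foot, 55 g; stands on the table at the start, or is absent (None). Origin: centre of its underside, z up.
- muffin4: Golden muffin in a white paper case, firm, 54 mm high, 52 mm across at the foot, widest (58 mm) 34 to 40 mm above the foot, 55 g; stands on the table at the start, or is absent (None). Origin: centre of its underside, z up.
- truffle1_center (a point): Centre of a dark chocolate truffle, a firm ball of 22 mm, 12 g; in the cup at the start
- truffle2_center (a point): Centre of a dark chocolate truffle, a firm ball of 22 mm, 12 g; in the cup at the start
- truffle3_center (a point): Centre of a dark chocolate truffle, a firm ball of 22 mm, 12 g; in the cup at the start
- truffle4_center (a point): Centre of a dark chocolate truffle, a firm ball of 22 mm, 12 g; in the cup at the start
- truffle5_center (a point): Centre of a dark chocolate truffle, a firm ball of 22 mm, 12 g; in the cup at the start
- shaker: Bystander: clear jar with steel cap, 58 mm across, 110 mm high; leave alone
- timer: Bystander: red kitchen timer, 60 x 60 x 54 mm; leave alone
- spatula: Bystander: spatula lying flat, 280 mm long, under 20 mm high; leave alone
- bowl: Bystander: white bowl, 120 mm across, 50 mm high; leave alone
- scraper: Bystander: steel dough scraper lying flat, 120 x 110 mm; leave alone
- cases: Bystander: stack of paper cases, 64 mm across, 55 mm high; leave alone
Things that resemble listed ones, but are neither listed nor needed, are in the scene too. What is shaped like the muffin1 but purple is not meant.

How it is judged:
By the outcome, as a careful person would: the job done as asked, in the order asked, and still so for the second after the job is handed in, with the robot touching nothing.
Of muffin1, muffin2, muffin3, muffin4 only 2 to 4 are there at a start; the rules pass over those that are not, and their reading is None.
At some moment in a run one of muffin1, muffin2, muffin3, muffin4 may be knocked a few centimetres aside while the robot is not near it.
It also fails if it takes over 208 s, if anything falls off the work surface, if the arm or the gripper's body presses on something with over 40 N, if the wrist force passes 120 N, or if a joint passes its speed limit or range.

## Working session

There is one attempt and no reset: what is moved stays moved. The work goes in short steps, Python scripts to look and compute and a tool call to move; the robot and the scene stay as the last step left them, time stands still between calls to the robot, and variables do not carry over. Pictures are saved under pics/ and viewed, about 12 in all and at most 16, crops included, and the job is handed in when it is done.

Besides the shell and the picture viewer there is one more tool, called after "Call:" as a command line: name --argument value ..., lists and objects as JSON in quotes. drive_tool: Moves the arm, as the interface text tells. Shifts and turns lie within -1 to 1; 1 stands for 0.12 m of shift or 30 degrees of turn. Its arguments: {"type":"object","properties":{"series":{"type":"array"},"jaw":{"type":"number"}},"required":["series"]}

```bash
ls; mkdir -p pics; cat > h.py <<'E'
import numpy as np, cv2, sys
from scipy.spatial.transform import Rotation as R
from station import sensors, cams, order, robot
def rot(a):
    a=np.array(a,float)
    return a if a.shape==(3,3) else (R.from_rotvec(a).as_matrix() if a.size==3 else R.from_quat(a).as_matrix())
def cal(n):
    c=cams.get_calibration(n); return np.array(c["K"],float),np.array(c["dist_coeffs"],float),np.array(c["position"],float),rot(c["attitude"])
def pts(n,uv,d):
    K,D,p,A=cal(n); uv=np.array(uv,float).reshape(-1,1,2)
    q=cv2.undistortPoints(uv,K,D).reshape(-1,2)
    return p+(np.c_[q,np.ones(len(q))]*np.array(d,float).reshape(-1,1))@A.T
def cloud(n,dep,mask=None):
    m=dep>0
    if mask is not None: m&=mask
    r,c=np.nonzero(m); return pts(n,np.c_[c,r],dep[r,c]),r,c
def proj(n,P):
    K,D,p,A=cal(n); return cv2.projectPoints((np.array(P,float).reshape(-1,3)-p)@A,np.zeros(3),np.zeros(3),K,D)[0].reshape(-1,2)
def st():
    s=sensors.sense(); print("t",round(s["t"],2),"tcp",np.round(s["tcp_pos"],4),"rot",np.round(s["tcp_rot"],3),"F",np.round(s["contact_force"],1),"gap",round(float(s["finger_gap"]),4)); return s
E
python3 - <<'E'
from h import *
s=st(); print(np.round(rot(s["tcp_rot"]),3))
for n in("scene","top"):
    im,d=cams.get_image(n); cv2.imwrite(f"pics/{n}0.png",im); np.save(f"{n}0.npy",d); print(n,cams.get_calibration(n))
E
```

```text
pics
t 0.0 tcp [0.2563 0.5697 0.4039] rot [-1.381 -0.891  0.894] F [-0.4  0.   0.5] gap 0.0881
[[ 0.41  -0.001 -0.912]
 [ 0.912 -0.002  0.41 ]
 [-0.002 -1.    -0.   ]]
scene {'K': array([[402.73819032,   0.        , 276.02392902],
       [  0.        , 402.73819032, 207.3997738 ],
       [  0.        ,   0.        ,   1.        ]]), 'dist_coeffs': array([-0.06830899,  0.        ,  0.        ,  0.        ,  0.        ]), 'position': array([ 1.02201894, -0.13092587,  0.90194167]), 'attitude': array([-2.21252819, -1.48328902,  0.43397503])}
top {'K': array([[502.9266755 ,   0.        , 280.3847946 ],
       [  0.        , 502.9266755 , 211.78274642],
       [  0.        ,   0.        ,   1.        ]]), 'dist_coeffs': array([-0.11084667,  0.        ,  0.        ,  0.        ,  0.        ]), 'position': array([0.44122704, 0.03432213, 1.20069243]), 'attitude': array([-2.16627257,  2.16187693, -0.07946254])}
```

View pictures.

View pics/top0.png

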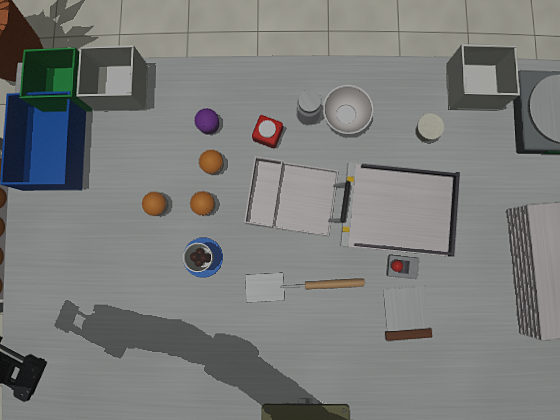

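View pics/scene0.png

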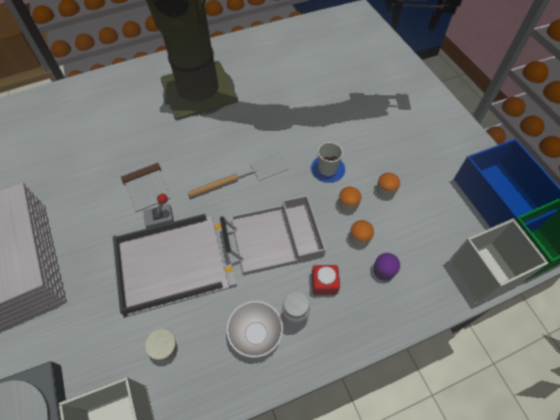

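```bash
python3 - <<'E'
from h import *
n="top"; im,d=cams.get_image(n)
for t in("muffin1","cup","mat","tray","bay","tray_bar","latch"):
    for k,o in enumerate(cams.trace(n,t)):
        if o["p"]<.3: continue
        m=o["mask"]; P,r,c=cloud(n,d,m); np.save(f"m_{t}{k}.npy",m)
        print(t,round(o["p"],2),np.round(o["position"]),m.sum(),"med",np.round(np.median(P,0),3),"lo",np.round(np.percentile(P,2,0),3),"hi",np.round(np.percentile(P,98,0),3))
        if t in("tray","bay"):
            h=P[:,2]; z=P[(h>.012)&(h<.1)] 
            print("  minrect",cv2.minAreaRect((P[:,:2]*1000).astype(np.float32)), "rim",cv2.minAreaRect((z[:,:2]*1000).astype(np.float32)))
        if t=="muffin1": 
            q=P[P[:,2]>.03]; print("  ",np.round(cv2.minEnclosingCircle((q[:,:2]*1000).astype(np.float32)),1))
P,r,c=cloud(n,d); tb=P[(abs(P[:,0]-.35)<.1)&(abs(P[:,1]+.1)<.3)]; print("table z",np.median(tb[:,2]))
# yellow marks
hsv=cv2.cvtColor(im,cv2.COLOR_BGR2HSV); y=cv2.inRange(hsv,(20,120,100),(35,255,255))
nn,l,s,ce=cv2.connectedComponentsWithStats(y)
for i in range(1,nn):
    if s[i,4]>8: print("yellow",ce[i],s[i,4],np.round(pts(n,[ce[i]],[d[int(ce[i][1]),int(ce[i][0])]]),4))
E
```

```text
muffin1 0.84 [161. 214.] 495 med [0.666 0.22  0.049] lo [0.644 0.197 0.   ] hi [0.693 0.247 0.056]Traceback (most recent call last):
  File "<stdin>", line 12, in <module>
    return _wrapfunc(a, 'round', decimals=decimals, out=out)
    return _wrapit(obj, method, *args, **kwds)
    conv = _array_converter(obj)
ValueError: setting an array element with a sequence. The requested array has an inhomogeneous shape after 1 dimensions. The detected shape was (2,) + inhomogeneous part.
```

```bash
cat > look.py <<'E'
from h import *
n="top"; im,d=cams.get_image(n)
for t in sys.argv[1:]:
    for k,o in enumerate(cams.trace(n,t)):
        if o["p"]<.3: continue
        m=o["mask"]; P,r,c=cloud(n,d,m); np.save(f"m_{t}{k}.npy",m)
        print(t,round(o["p"],2),np.round(o["position"]),m.sum(),"med",np.round(np.median(P,0),3),"lo",np.round(np.percentile(P,2,0),3),"hi",np.round(np.percentile(P,98,0),3))
        if t in("tray","bay"):
            h=P[:,2]; z=P[(h>.012)&(h<.1)] 
            print("  minrect",cv2.minAreaRect((P[:,:2]*1000).astype(np.float32)), "rim",cv2.minAreaRect((z[:,:2]*1000).astype(np.float32)))
        if t in("muffin1","cup"): 
            q=P[P[:,2]>.03]; print("  ",cv2.minEnclosingCircle((q[:,:2]*1000).astype(np.float32)))
P,r,c=cloud(n,d); tb=P[(abs(P[:,0]-.35)<.1)&(abs(P[:,1]+.1)<.3)]; print("table z",np.median(tb[:,2]))
hsv=cv2.cvtColor(im,cv2.COLOR_BGR2HSV); y=cv2.inRange(hsv,(20,120,100),(35,255,255))
nn,l,s,ce=cv2.connectedComponentsWithStats(y)
for i in range(1,nn):
    if s[i,4]>8: print("yellow",ce[i],s[i,4],np.round(pts(n,[ce[i]],[d[int(ce[i][1]),int(ce[i][0])]]),4))
st()
E
python3 look.py muffin1 cup mat tray bay tray_bar latch
python3 - <<'E'
import cv2
im=cv2.imread("pics/top0.png"); cv2.imwrite("pics/c1.png",cv2.resize(im[90:300,140:470],None,fx=2.4,fy=2.4,interpolation=cv2.INTER_CUBIC))
E
```

```text
muffin1 0.82 [200. 203.] 497 med [0.569 0.239 0.049] lo [0.545 0.215 0.021] hi [0.596 0.266 0.056]
   ((571.6819458007812, 242.2187957763672), 29.424169540405273)
muffin1 0.78 [162. 211.] 488 med [0.666 0.22  0.049] lo [0.644 0.197 0.007] hi [0.692 0.247 0.056]
   ((669.9403076171875, 223.01695251464844), 28.686145782470703)
muffin1 0.73 [205. 156.] 492 med [0.569 0.351 0.049] lo [0.546 0.328 0.023] hi [0.596 0.38  0.056]
   ((571.0023193359375, 354.9715881347656), 28.94379997253418)
muffin1 0.71 [122. 206.] 520 med [0.764 0.233 0.048] lo [0.742 0.209 0.002] hi [0.794 0.261 0.056]
   ((769.3383178710938, 235.90074157714844), 29.365482330322266)
muffin1 0.45 [111. 345.] 1905 med [ 0.802 -0.104  0.021] lo [ 0.74  -0.153  0.001] hi [ 0.848 -0.049  0.051]
   ((792.4536743164062, -99.81729125976562), 60.319393157958984)
cup 0.77 [260. 192.] 421 med [0.44  0.258 0.05 ] lo [0.413 0.216 0.004] hi [0.474 0.275 0.078]
   ((444.5088806152344, 244.27468872070312), 33.44781494140625)
mat 0.68 [255. 216.] 500 med [0.452 0.223 0.003] lo [ 0.402  0.2   -0.002] hi [0.493 0.267 0.008]
tray 0.97 [196. 
[... 351 characters left out ...]
413 -0.353  0.003] hi [ 0.657 -0.101  0.037]
  minrect ((531.9953002929688, -226.28060913085938), (277.3663330078125, 267.4027099609375), 84.30927276611328) rim ((530.2415161132812, -221.23959350585938), (268.0637512207031, 261.61077880859375), 84.16409301757812)
tray_bar 0.81 [198. 293.] 5965 med [0.589 0.028 0.003] lo [ 0.51  -0.088 -0.002] hi [0.672 0.131 0.079]
latch 0.68 [263. 200.] 28 med [0.431 0.25  0.027] lo [0.426 0.243 0.022] hi [0.435 0.257 0.031]
table z 0.0007665885585443899
yellow [350.15151515 178.87878788] 33 [[ 0.6318 -0.1084  0.0108]]
yellow [345.5 229. ] 30 [[ 0.5113 -0.0951  0.0198]]
t 0.6 tcp [0.2565 0.57   0.4048] rot [-1.38  -0.892  0.892] F [-0.3 -0.7  0. ] gap 0.088
```

View pics/c1.png

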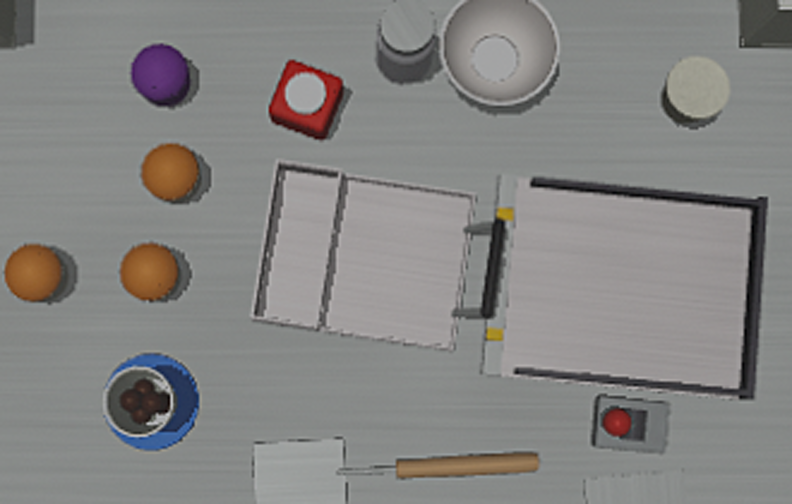

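```bash
cat >> h.py <<'E'
def ray(n,uv,z):
    K,D,p,A=cal(n); q=cv2.undistortPoints(np.array(uv,float).reshape(-1,1,2),K,D).reshape(-1,2)
    v=np.c_[q,np.ones(len(q))]@A.T; return p+v*((np.array(z)-p[2])/v[:,2]).reshape(-1,1)
E
python3 - <<'E'
from h import *
C=lambda L:[(140+(x+.5)/2.4-.5,90+(y+.5)/2.4-.5) for x,y in L]
T=ray("top",C([(280,161),(252,320),(476,194),(453,349)]),[.04,.04,.018,.018]); print(np.round(T,4))
B=ray("top",C([(768,197),(754,398),(499,176),(481,374)]),[.034,.034,.016,.016]); print(np.round(B,4))
def fit(mod,P):
    mod=np.array(mod,float);P=P[:,:2]; a=mod-mod.mean(0); b=P-P.mean(0)
    th=np.arctan2((a[:,0]*b[:,1]-a[:,1]*b[:,0]).sum(),(a*b).sum()); c,s=np.cos(th),np.sin(th);Rm=np.array([[c,-s],[s,c]])
    t=P.mean(0)-Rm@mod.mean(0); print("origin",np.round(t,4),"deg",np.degrees(th),"res mm",np.round(1000*(mod@Rm.T+t-P),1).tolist()); return t,Rm
# left (y+) is world +x since x dir is -y
fit([(-.1,.079),(-.1,-.079),(.1,.079),(.1,-.079)],T)
fit([(0,.1),(0,-.1)],B[2:]); w=np.linalg.norm(B[0]-B[1]); print("w",w)
fit([(.262,w/2),(.262,-w/2),(0,.1),(0,-.1)],B)
bar=ray("top",C([(499,222),(488,315)]),[.081,.081]);print("bar",np.round(bar,4),np.round(bar.mean(0),4))
kn=ray("top",C([(617,423)]),[.09]);print("knob",kn)
im,d=cams.get_image("top")
hsv=cv2.cvtColor(im,cv2.COLOR_BGR2HSV); y=cv2.inRange(hsv,(100,120,60),(125,255,255)); y[:,:150]=0
k=cv2.findContours(y,cv2.RETR_EXTERNAL,cv2.CHAIN_APPROX_NONE)[0]; k=max(k,key=cv2.contourArea); h=cv2.convexHull(k).reshape(-1,2)
e=cv2.minEnclosingCircle(ray("top",h,.003)[:,:2].astype(np.float32)*1000); print("mat",e)
m=np.load("m_cup0.npy"); P,r,c=cloud("top",d,m); q=P[P[:,2]>.066]; print("cup rim",cv2.minEnclosingCircle((q[:,:2]*1000).astype(np.float32)),q[:,2].max())
E
```

```text
[[ 0.6795  0.1144  0.04  ]
 [ 0.5236  0.1403  0.04  ]
 [ 0.6507 -0.0789  0.018 ]
 [ 0.4969 -0.0551  0.018 ]]
[[ 0.646  -0.3665  0.034 ]
 [ 0.4485 -0.3467  0.034 ]
 [ 0.6692 -0.1022  0.016 ]
 [ 0.4726 -0.0826  0.016 ]]
origin [0.5877 0.0302] deg -98.50244905236755 res mm [[1.1, 3.0], [0.8, 0.5], [0.3, -1.5], [-2.2, -1.9]]
origin [ 0.5709 -0.0924] deg -95.69456628597025 res mm [[1.2, -0.1], [-1.2, 0.1]]
w 0.19846899187367614
origin [ 0.5712 -0.0941] deg -95.33400756369342 res mm [[-0.3, 2.4], [-0.4, 1.0], [1.6, -1.2], [-0.9, -2.2]]
bar [[ 0.613  -0.0942  0.081 ]
 [ 0.5256 -0.083   0.081 ]] [ 0.5693 -0.0886  0.081 ]
knob [[ 0.42563348 -0.20011666  0.09      ]]
mat ((445.06427001953125, 243.70895385742188), 47.49767303466797)
cup rim ((444.58416748046875, 244.13748168945312), 33.56066131591797) 0.07981785973649269
```

```bash
cat > fk.py <<'E'
import numpy as np
from scipy.spatial.transform import Rotation as R
def fk(q,d,yaw,ryaw):
    T=R.from_rotvec([0,0,yaw]); p=np.array([0,0,d[0]])
    for i,a in enumerate("zyzyzyz"):
        T=T*R.from_euler(a,q[i])
        if i==2: p=p+T.apply([0,0,d[1]])
        if i==4: p=p+T.apply([0,0,d[2]])
        if i==6: p=p+T.apply([0,0,d[3]])
    return p,T
E
python3 - <<'E'
from h import *; from fk import fk
from scipy.optimize import least_squares
import itertools
print([a for a in dir(robot) if a[0]!="_"],[a for a in dir(sensors) if a[0]!="_"])
s=sensors.sense(); q=np.array(s["joint_positions"]); A=rot(s["tcp_rot"]); P=np.array(s["tcp_pos"])
print(np.round(q,4))
best=[]
for sg in itertools.product([1,-1],repeat=7):
  Q=q*sg
  for y0 in(0,1.57,-1.57,3.14):
    def f(v):
        p,T=fk(Q,v[:4],v[4],0); return np.r_[p-P,(T.as_matrix()[:,2]-A[:,1])*.5,(v[:4]-[.35,.4,.4,.12])*.01]
    r=least_squares(f,[.35,.4,.4,.12,y0]); best.append((r.cost,sg,np.round(r.x,4)))
best.sort(key=lambda b:b[0])
for b in best[:12]: print(b)
E
```

```text
['MotionError', 'nose_length'] ['sense']
[-1.1142  0.6891 -0.1946  1.5653  0.1573  0.9025 -0.2151]
(np.float64(4.0214631772989445e-07), (1, -1, -1, -1, -1, -1, -1), array([0.3881, 0.4676, 0.4236, 0.0819, 5.2724]))
(np.float64(4.021463177298957e-07), (1, 1, -1, 1, -1, 1, -1), array([0.3881, 0.4676, 0.4236, 0.0819, 2.1308]))
(np.float64(4.0214631772989604e-07), (1, 1, -1, 1, -1, 1, -1), array([0.3881, 0.4676, 0.4236, 0.0819, 2.1308]))
(np.float64(4.021463177298962e-07), (1, 1, -1, 1, -1, 1, 1), array([0.3881, 0.4676, 0.4236, 0.0819, 2.1308]))
(np.float64(4.021463177298963e-07), (-1, -1, -1, -1, -1, -1, -1), array([0.3881, 0.4676, 0.4236, 0.0819, 3.044 ]))
(np.float64(4.0214631772989646e-07), (1, 1, -1, 1, -1, 1, 1), array([0.3881, 0.4676, 0.4236, 0.0819, 2.1308]))
(np.float64(4.0214631772989646e-07), (-1, 1, -1, 1, -1, 1, -1), array([ 0.3881,  0.4676,  0.4236,  0.0819, -0.0976]))
(np.float64(4.021463177298965e-07), (-1, -1, -1, -1, -1, -1, 1), array([0.3881, 0.4676, 0.4236, 0.0819, 3.044 ]))
(np.float64(4.021463177298966e-07), (-1, -1, -1, -1, -1, -1, 1), array([ 0.3881,  0.4676,  0.4236,  0.0819, -3.2392]))
(np.float64(4.0214631772989683e-07), (1, -1, -1, -1, -1, -1, 1), array([0.3881, 0.4676, 0.4236, 0.0819, 5.2724]))
(np.float64(4.021463177298969e-07), (1, -1, -1, -1, -1, -1, -1), array([ 0.3881,  0.4676,  0.4236,  0.0819, -1.0108]))
(np.float64(4.02146317729897e-07), (-1, 1, -1, 1, -1, 1, -1), array([ 0.3881,  0.4676,  0.4236,  0.0819, -0.0976]))
```

```bash
cat > plan.py <<'E'
from h import *
# usage: plan.py "x y z yawdeg [alpha azim roll]" ... ; x y z is the GRASP point; alpha = tilt of fingers from down towards azimuth azim (deg)
def Rt(yaw,al=0,az=0,roll=0):
    y=np.radians(yaw); c,s=np.cos(y),np.sin(y)
    M=np.array([[c,0,-s],[s,0,c],[0,-1,0]],float)
    a=np.radians(az); ax=np.array([np.sin(a),-np.cos(a),0])   # down -> azim
    M=R.from_rotvec(ax*np.radians(al)).as_matrix()@M
    return M@R.from_euler("y",roll,degrees=True).as_matrix()
if __name__=="__main__":
    s=st(); p=np.array(s["tcp_pos"]); A=rot(s["tcp_rot"])
    print("grasp",np.round(p+.147*A[:,1],4),"jawyaw",round(np.degrees(np.arctan2(A[1,0],A[0,0])),1),"q",np.round(s["joint_positions"],3).tolist())
    open("log.txt","a").write(repr((list(map(float,s["joint_positions"])),p.tolist(),A.tolist()))+"\n")
    for w in sys.argv[1:]:
        v=[float(x) for x in w.split()]; B=Rt(*v[3:]); tgt=np.array(v[:3])-.147*B[:,1]
        rv=R.from_matrix(A.T@B).as_rotvec(); dl=A.T@(tgt-p)
        for N in range(1,12):
            segs=[];pp=p;AA=A
            for k in range(1,N+1):
                A2=A@R.from_rotvec(rv*k/N).as_matrix(); g=(p+.147*A[:,1])*(1-k/N)+np.array(v[:3])*k/N; p2=g-.147*A2[:,1]
                segs.append((AA.T@(p2-pp)/.12,R.from_matrix(AA.T@A2).as_rotvec()/np.radians(30),np.linalg.norm(p2-pp))); pp,AA=p2,A2
            if all(abs(a).max()<=1 and abs(b).max()<=1 for a,b,_ in segs): break
        print("->",w)
        for a,b,L in segs: print("   ",[float(x) for x in np.round(np.r_[a,b],3)],"rows",int(np.ceil(max(L/.06,np.linalg.norm(b)*30/10.5))))
        p,A=tgt,B
E
python3 plan.py "0.571 0.355 0.14 -8" "0.571 0.355 0.04 -8"
```

```text
t 0.65 tcp [0.2564 0.57   0.4048] rot [-1.38  -0.892  0.892] F [ 0.5 -0.5  0.5] gap 0.0882
grasp [0.2564 0.57   0.2578] jawyaw 65.8 q [-1.114, 0.689, -0.195, 1.565, 0.157, 0.902, -0.215]
-> 0.571 0.355 0.14 -8
    [-0.14, 0.245, -0.781, -0.0, 0.615, 0.0] rows 2
    [0.115, 0.245, -0.785, -0.0, 0.615, 0.0] rows 2
    [0.357, 0.245, -0.709, -0.0, 0.615, 0.0] rows 2
    [0.563, 0.245, -0.559, -0.0, 0.615, 0.0] rows 2
-> 0.571 0.355 0.04 -8
    [0.0, 0.833, 0.0, 0.0, 0.0, 0.0] rows 2
```

Call:
drive_tool --series '[[[-0.14,0.245,-0.78,0,0.615,0],[-0.14,0.245,-0.78,0,0.615,0],[-0.14,0.245,-0.78,0,0.615,0]]]' --jaw 80

```text
t: 1.02
tcp_pos: [0.3381, 0.5137, 0.3745]
tcp_rot: [-1.478, -0.641, 0.641]
contact_force: [-0.5, -0.1, 0.3]
finger_gap: 0.08
```

Call:
drive_tool --series '[[[0.115,0.245,-0.785,0,0.615,0],[0.115,0.245,-0.785,0,0.615,0],[0.115,0.245,-0.785,0,0.615,0]]]'

```text
t: 1.4
tcp_pos: [0.4153, 0.461, 0.3454]
tcp_rot: [-1.537, -0.393, 0.392]
contact_force: [-0.6, 0.4, 1.6]
finger_gap: 0.0801
```

Call:
drive_tool --series '[[[0.36,0.245,-0.71,0,0.615,0],[0.36,0.245,-0.71,0,0.615,0],[0.36,0.245,-0.71,0,0.615,0]]]'

```text
t: 1.78
tcp_pos: [0.4936, 0.408, 0.3161]
tcp_rot: [-1.567, -0.142, 0.142]
contact_force: [0.1, 0.3, -0.1]
finger_gap: 0.0801
```

Call:
drive_tool --series '[[[0.56,0.245,-0.56,0,0.615,0],[0.56,0.245,-0.56,0,0.615,0],[0.56,0.245,-0.56,0,0.615,0],[0.56,0.245,-0.56,0,0.615,0]]]'

```text
t: 2.28
tcp_pos: [0.5686, 0.3581, 0.2876]
tcp_rot: [-1.565, 0.107, -0.103]
contact_force: [0.3, 0.1, 0.9]
finger_gap: 0.0801
```

```bash
python3 look.py muffin1; python3 plan.py "0.571 0.355 0.04 -8"
```

```text
muffin1 0.88 [203. 154.] 515 med [0.569 0.35  0.049] lo [0.544 0.328 0.006] hi [0.596 0.376 0.056]
   ((570.7330322265625, 354.5383605957031), 29.327205657958984)
muffin1 0.82 [201. 202.] 529 med [0.571 0.238 0.049] lo [ 0.545  0.215 -0.002] hi [0.6   0.266 0.056]
   ((571.6610717773438, 241.9541778564453), 28.8592472076416)
muffin1 0.79 [160. 211.] 463 med [0.667 0.22  0.049] lo [0.644 0.197 0.021] hi [0.693 0.247 0.056]
   ((670.3243408203125, 222.8675537109375), 28.509963989257812)
muffin1 0.77 [121. 207.] 544 med [0.763 0.234 0.048] lo [ 0.742  0.209 -0.002] hi [0.794 0.263 0.056]
   ((769.087890625, 236.05003356933594), 28.97970962524414)
table z 0.0015530296791104181
yellow [126.73333333 168.06666667] 15 [[0.6217 0.3647 0.2157]]
yellow [350.15151515 178.87878788] 33 [[ 0.6312 -0.1079  0.0147]]
yellow [345.5 229. ] 30 [[ 0.5114 -0.0953  0.0183]]
t 2.38 tcp [0.5687 0.3579 0.2878] rot [-1.565  0.107 -0.104] F [0.4 0.  0.1] gap 0.0798
t 2.38 tcp [0.5687 0.3579 0.2878] rot [-1.565  0.107 -0.104] F [0.4 0.  0.1] gap 0.0798
grasp [0.5686 0.3583 0.1408] jawyaw -7.7 q [-0.686, 0.893, 0.111, 1.515, -0.133, 0.74, -0.653]
-> 0.571 0.355 0.04 -8
    [0.023, 0.84, -0.023, -0.005, 0.01, -0.003] rows 2
```

Call:
drive_tool --series '[[[0.023,0.84,-0.023,0,0,0],[0.023,0.84,-0.023,0,0,0],[0.023,0.84,-0.023,0,0,0],[0.023,0.84,-0.023,0,0,0]]]'

```text
t: 2.88
tcp_pos: [0.5732, 0.3532, 0.1882]
tcp_rot: [-1.566, 0.107, -0.11]
contact_force: [0.5, -0.0, 0.4]
finger_gap: 0.0802
```

Call:
drive_tool --series '[[[0,0,0,0,0,0],[0,0,0,0,0,0],[0,0,0,0,0,0],[0,0,0,0,0,0]]]' --jaw 30

```text
t: 3.38
tcp_pos: [0.5734, 0.3521, 0.1876]
tcp_rot: [-1.567, 0.109, -0.111]
contact_force: [-1.1, -0.4, 6.5]
finger_gap: 0.0565
```

Call:
drive_tool --series '[[[0,-0.6,0,0,0,0],[0,-0.85,0,0,0,0],[0,-0.85,0,0,0,0]]]'

```text
t: 3.75
tcp_pos: [0.5744, 0.3523, 0.2922]
tcp_rot: [-1.564, 0.105, -0.115]
contact_force: [-0.4, 0.0, -1.2]
finger_gap: 0.0563
```

```bash
python3 plan.py "0.6304 0.0227 0.14 -8.4" "0.6304 0.0227 0.045 -8.4"
```

```text
t 3.75 tcp [0.5744 0.3523 0.2922] rot [-1.564  0.105 -0.115] F [-0.4  0.  -1.2] gap 0.0563
grasp [0.5753 0.3529 0.1452] jawyaw -8.0 q [-0.678, 0.889, 0.116, 1.51, -0.132, 0.743, -0.648]
-> 0.6304 0.0227 0.14 -8.4
    [0.282, 0.012, -0.885, -0.003, 0.004, 0.004] rows 2
    [0.284, 0.013, -0.884, -0.003, 0.004, 0.004] rows 2
    [0.286, 0.013, -0.884, -0.003, 0.004, 0.004] rows 2
-> 0.6304 0.0227 0.045 -8.4
    [0.0, 0.792, 0.0, 0.0, 0.0, 0.0] rows 2
```

Call:
drive_tool --series '[[[0.284,0.012,-0.885,0,0,0],[0.284,0.012,-0.885,0,0,0],[0.284,0.012,-0.885,0,0,0]]]'

```text
t: 4.12
tcp_pos: [0.593, 0.2353, 0.2858]
tcp_rot: [-1.574, 0.118, -0.116]
contact_force: [-0.1, 0.6, 0.1]
finger_gap: 0.0561
```

Call:
drive_tool --series '[[[0.284,0.012,-0.885,0,0,0],[0.284,0.012,-0.885,0,0,0],[0.284,0.012,-0.885,0,0,0]]]'

```text
t: 4.5
tcp_pos: [0.6114, 0.1266, 0.2845]
tcp_rot: [-1.572, 0.117, -0.115]
contact_force: [0.6, -0.4, -1.3]
finger_gap: 0.0562
```

Call:
drive_tool --series '[[[0.284,0.012,-0.885,0,0,0],[0.284,0.012,-0.885,0,0,0],[0.284,0.012,-0.885,0,0,0],[0.284,0.012,-0.885,0,0,0]]]'

```text
t: 5.0
tcp_pos: [0.6296, 0.0243, 0.2833]
tcp_rot: [-1.566, 0.109, -0.107]
contact_force: [0.0, 0.6, -0.8]
finger_gap: 0.0564
```

```bash
python3 plan.py "0.6304 0.0227 0.06 -8.4" "0.6304 0.0227 0.045 -8.4"
```

```text
t 5.0 tcp [0.6296 0.0243 0.2833] rot [-1.566  0.109 -0.107] F [ 0.   0.6 -0.8] gap 0.0564
grasp [0.6295 0.0246 0.1363] jawyaw -7.9 q [-0.13, 0.849, 0.035, 1.654, -0.048, 0.641, -0.207]
-> 0.6304 0.0227 0.06 -8.4
    [0.009, 0.635, -0.014, -0.004, 0.016, -0.003] rows 2
-> 0.6304 0.0227 0.045 -8.4
    [0.0, 0.125, 0.0, 0.0, 0.0, 0.0] rows 1
```

Call:
drive_tool --series '[[[0.009,0.4,-0.014,0,0,0],[0.009,0.6,-0.014,0,0,0],[0.009,0.7,-0.014,0,0,0],[0.009,0.765,-0.014,0,0,0],[0.009,0.765,-0.014,0,0,0],[0.009,0.765,-0.014,0,0,0]]]'

```text
t: 5.75
tcp_pos: [0.6311, 0.0204, 0.1931]
tcp_rot: [-1.568, 0.109, -0.111]
contact_force: [0.5, -0.2, -0.4]
finger_gap: 0.0558
```

Call:
drive_tool --series '[[[0,0,0,0,0,0],[0,0,0,0,0,0],[0,0,0,0,0,0]]]' --jaw 66

```text
t: 6.12
tcp_pos: [0.6308, 0.0202, 0.1924]
tcp_rot: [-1.568, 0.11, -0.11]
contact_force: [-0.8, 0.4, -0.1]
finger_gap: 0.0661
```

Call:
drive_tool --series '[[[0,-0.3,0,0,0,0],[0,-0.8,0,0,0,0],[0,-0.8,0,0,0,0]]]'

```text
t: 6.5
tcp_pos: [0.6327, 0.02, 0.293]
tcp_rot: [-1.567, 0.103, -0.118]
contact_force: [1.3, -0.9, 0.3]
finger_gap: 0.066
```

```bash
python3 plan.py "0.5712 0.242 0.14 -8.4" "0.5712 0.242 0.04 -8.4"
```

```text
t 6.5 tcp [0.6327 0.02   0.293 ] rot [-1.567  0.103 -0.118] F [ 1.3 -0.9  0.3] gap 0.066
grasp [0.6341 0.0201 0.146 ] jawyaw -8.1 q [-0.126, 0.836, 0.038, 1.645, -0.046, 0.651, -0.204]
-> 0.5712 0.242 0.14 -8.4
    [-0.383, 0.023, 0.88, -0.002, 0.006, 0.009] rows 2
    [-0.386, 0.024, 0.879, -0.002, 0.006, 0.009] rows 2
-> 0.5712 0.242 0.04 -8.4
    [0.0, 0.833, 0.0, 0.0, 0.0, 0.0] rows 2
```

Call:
drive_tool --series '[[[-0.383,0.023,0.88,0,0,0],[-0.383,0.023,0.88,0,0,0],[-0.383,0.023,0.88,0,0,0]]]' --jaw 78

```text
t: 6.88
tcp_pos: [0.5978, 0.1377, 0.2843]
tcp_rot: [-1.564, 0.105, -0.1]
contact_force: [-0.2, -0.4, -0.9]
finger_gap: 0.078
```

Call:
drive_tool --series '[[[-0.386,0.024,0.88,0,0,0],[-0.386,0.024,0.88,0,0,0],[-0.386,0.024,0.88,0,0,0],[-0.386,0.024,0.88,0,0,0]]]'

```text
t: 7.38
tcp_pos: [0.5691, 0.2407, 0.282]
tcp_rot: [-1.57, 0.111, -0.111]
contact_force: [0.9, -0.4, -0.1]
finger_gap: 0.0777
```

```bash
python3 look.py muffin1; python3 plan.py "0.5712 0.242 0.04 -8.4"
```

```text
muffin1 0.81 [178. 299.] 559 med [0.629 0.024 0.052] lo [ 0.604 -0.005  0.001] hi [0.659 0.052 0.059]
   ((631.0640869140625, 24.067150115966797), 28.952800750732422)
muffin1 0.79 [125. 207.] 503 med [0.763 0.233 0.049] lo [0.742 0.21  0.004] hi [0.791 0.261 0.056]
   ((768.405029296875, 236.38653564453125), 28.900516510009766)
muffin1 0.58 [166. 215.] 239 med [0.663 0.208 0.048] lo [0.643 0.195 0.004] hi [0.692 0.222 0.055]
   ((668.4409790039062, 219.04734802246094), 26.33832359313965)
muffin1 0.56 [204. 206.] 309 med [0.567 0.228 0.048] lo [ 0.544  0.214 -0.001] hi [0.595 0.243 0.057]
   ((569.4271850585938, 229.6080322265625), 29.367277145385742)
table z 0.0072999402050637485
yellow [350.15151515 178.87878788] 33 [[ 0.6306 -0.1075  0.0181]]
yellow [345.5 229. ] 30 [[ 0.5113 -0.0952  0.0189]]
t 7.47 tcp [0.5696 0.2397 0.2823] rot [-1.57   0.112 -0.113] F [-0.2 -0.1  0.2] gap 0.0781
t 7.47 tcp [0.5696 0.2397 0.2823] rot [-1.57   0.112 -0.113] F [-0.2 -0.1  0.2] gap 0.0781
grasp [0.5696 0.2394 0.1353] jawyaw -8.2 q [-0.523, 0.84, 0.09, 1.696, -0.113, 0.612, -0.513]
-> 0.5712 0.242 0.04 -8.4
    [0.01, 0.794, 0.023, 0.004, 0.006, 0.001] rows 2
```

Call:
drive_tool --series '[[[0.01,0.794,0.023,0,0,0],[0.01,0.794,0.023,0,0,0],[0.01,0.794,0.023,0,0,0],[0.01,0.794,0.023,0,0,0]]]'

```text
t: 7.98
tcp_pos: [0.5714, 0.2438, 0.1886]
tcp_rot: [-1.568, 0.11, -0.113]
contact_force: [0.6, -0.3, -0.3]
finger_gap: 0.078
```

Call:
drive_tool --series '[[[0,0,0,0,0,0],[0,0,0,0,0,0],[0,0,0,0,0,0],[0,0,0,0,0,0]]]' --jaw 30

```text
t: 8.48
tcp_pos: [0.5709, 0.2449, 0.1885]
tcp_rot: [-1.567, 0.109, -0.111]
contact_force: [-0.7, -0.8, 6.0]
finger_gap: 0.0562
```

Call:
drive_tool --series '[[[0,-0.6,0,0,0,0],[0,-0.85,0,0,0,0],[0,-0.85,0,0,0,0]]]'

```text
t: 8.85
tcp_pos: [0.5715, 0.2452, 0.2926]
tcp_rot: [-1.565, 0.105, -0.115]
contact_force: [0.3, 1.0, -0.1]
finger_gap: 0.056
```

```bash
python3 plan.py "0.5453 0.0353 0.14 -8.4"
```

```text
t 8.85 tcp [0.5715 0.2452 0.2926] rot [-1.565  0.105 -0.115] F [ 0.3  1.  -0.1] gap 0.056
grasp [0.5724 0.2456 0.1456] jawyaw -8.0 q [-0.53, 0.828, 0.092, 1.682, -0.115, 0.63, -0.516]
-> 0.5453 0.0353 0.14 -8.4
    [0.014, 0.02, -0.881, -0.004, 0.006, 0.005] rows 2
    [0.017, 0.022, -0.881, -0.004, 0.006, 0.005] rows 2
```

Call:
drive_tool --series '[[[0.015,0.02,-0.88,0,0,0],[0.015,0.02,-0.88,0,0,0],[0.015,0.02,-0.88,0,0,0]]]'

```text
t: 9.22
tcp_pos: [0.5566, 0.135, 0.2857]
tcp_rot: [-1.572, 0.118, -0.113]
contact_force: [-0.4, 0.3, -0.8]
finger_gap: 0.0562
```

Call:
drive_tool --series '[[[0.015,0.02,-0.86,0,0,0],[0.015,0.02,-0.86,0,0,0],[0.015,0.02,-0.86,0,0,0],[0.015,0.02,-0.86,0,0,0]]]'

```text
t: 9.72
tcp_pos: [0.5449, 0.0392, 0.2839]
tcp_rot: [-1.566, 0.109, -0.108]
contact_force: [0.4, 0.4, -0.1]
finger_gap: 0.056
```

```bash
python3 plan.py "0.5453 0.037 0.0455 -8.4"
```

```text
t 9.72 tcp [0.5449 0.0392 0.2839] rot [-1.566  0.109 -0.108] F [ 0.4  0.4 -0.1] gap 0.056
grasp [0.5448 0.0395 0.1369] jawyaw -7.9 q [-0.173, 0.768, 0.03, 1.914, -0.05, 0.461, -0.245]
-> 0.5453 0.037 0.0455 -8.4
    [0.007, 0.761, -0.019, -0.003, 0.016, -0.002] rows 2
```

Call:
drive_tool --series '[[[0.007,0.4,-0.019,0,0,0],[0.007,0.6,-0.019,0,0,0],[0.007,0.7,-0.019,0,0,0],[0.007,0.76,-0.019,0,0,0],[0.007,0.76,-0.019,0,0,0],[0.007,0.76,-0.019,0,0,0]]]'

```text
t: 10.48
tcp_pos: [0.5457, 0.0353, 0.194]
tcp_rot: [-1.568, 0.109, -0.111]
contact_force: [0.8, 0.2, 0.1]
finger_gap: 0.0564
```

Call:
drive_tool --series '[[[0,0,0,0,0,0],[0,0,0,0,0,0],[0,0,0,0,0,0]]]' --jaw 65

```text
t: 10.85
tcp_pos: [0.5454, 0.0351, 0.1935]
tcp_rot: [-1.568, 0.11, -0.11]
contact_force: [-0.3, 0.1, 0.8]
finger_gap: 0.0654
```

Call:
drive_tool --series '[[[0,-0.3,0,0,0,0],[0,-0.8,0,0,0,0],[0,-0.8,0,0,0,0]]]'

```text
t: 11.22
tcp_pos: [0.5468, 0.0351, 0.2931]
tcp_rot: [-1.566, 0.104, -0.117]
contact_force: [-0.3, 0.4, -0.4]
finger_gap: 0.0648
```

```bash
python3 look.py muffin1|grep -A1 muf; python3 plan.py "0.670 0.223 0.14 -8.4" "0.670 0.223 0.04 -8.4"
```

```text
muffin1 0.69 [162. 213.] 498 med [0.666 0.22  0.049] lo [0.644 0.196 0.001] hi [0.693 0.247 0.056]
   ((670.1834106445312, 222.81802368164062), 28.765708923339844)
muffin1 0.68 [121. 206.] 467 med [0.764 0.233 0.049] lo [0.742 0.21  0.02 ] hi [0.792 0.26  0.056]
   ((767.5015258789062, 235.79837036132812), 28.030681610107422)
muffin1 0.47 [268. 396.] 127 med [ 0.426 -0.2    0.094] lo [ 0.413 -0.228  0.027] hi [ 0.437 -0.188  0.1  ]
   ((423.9265441894531, -207.99969482421875), 21.349292755126953)
t 11.32 tcp [0.5453 0.0352 0.2897] rot [-1.568  0.109 -0.111] F [-0.3  0.7  0.3] gap 0.065
grasp [0.5454 0.0352 0.1427] jawyaw -8.0 q [-0.168, 0.758, 0.032, 1.912, -0.049, 0.472, -0.241]
-> 0.670 0.223 0.14 -8.4
    [0.405, 0.012, 0.848, -0.0, 0.006, 0.001] rows 2
    [0.403, 0.012, 0.849, -0.0, 0.006, 0.001] rows 2
-> 0.670 0.223 0.04 -8.4
    [0.0, 0.833, 0.0, 0.0, 0.0, 0.0] rows 2
```

Call:
drive_tool --series '[[[0.405,0.012,0.848,0,0,0],[0.405,0.012,0.848,0,0,0],[0.405,0.012,0.848,0,0,0]]]' --jaw 74

```text
t: 11.7
tcp_pos: [0.6082, 0.1343, 0.2858]
tcp_rot: [-1.565, 0.105, -0.104]
contact_force: [-0.7, 0.4, 0.1]
finger_gap: 0.0739
```

Call:
drive_tool --series '[[[0.403,0.012,0.848,0,0,0],[0.403,0.012,0.848,0,0,0],[0.403,0.012,0.848,0,0,0],[0.403,0.012,0.848,0,0,0]]]'

```text
t: 12.2
tcp_pos: [0.6689, 0.2212, 0.2847]
tcp_rot: [-1.571, 0.113, -0.109]
contact_force: [0.9, 0.6, -0.3]
finger_gap: 0.074
```

```bash
python3 look.py muffin1|grep -A1 muf; python3 plan.py  "0.670 0.223 0.04 -8.4"
```

```text
muffin1 0.77 [160. 217.] 252 med [0.665 0.208 0.048] lo [0.644 0.195 0.004] hi [0.691 0.222 0.056]
   ((654.82275390625, 204.56097412109375), 38.333343505859375)
muffin1 0.69 [176. 297.] 484 med [0.628 0.024 0.052] lo [0.604 0.001 0.023] hi [0.656 0.049 0.059]
   ((631.10693359375, 23.920425415039062), 28.81954002380371)
muffin1 0.66 [211. 290.] 487 med [0.543 0.033 0.052] lo [0.518 0.008 0.005] hi [0.569 0.058 0.059]
   ((544.1135864257812, 32.21923065185547), 28.606369018554688)
t 12.3 tcp [0.6692 0.2206 0.2856] rot [-1.571  0.114 -0.111] F [-0.  -0.2  1. ] gap 0.074
grasp [0.6689 0.2202 0.1386] jawyaw -8.2 q [-0.428, 0.937, 0.09, 1.396, -0.098, 0.816, -0.449]
-> 0.670 0.223 0.04 -8.4
    [0.005, 0.822, 0.023, 0.005, 0.008, -0.003] rows 2
```

Call:
drive_tool --series '[[[0.005,0.822,0.01,0,0,0],[0.005,0.822,0.01,0,0,0],[0.005,0.822,0.01,0,0,0],[0.005,0.822,0.01,0,0,0]]]'

```text
t: 12.8
tcp_pos: [0.6713, 0.2235, 0.1895]
tcp_rot: [-1.568, 0.109, -0.113]
contact_force: [0.5, 0.3, 0.5]
finger_gap: 0.074
```

Call:
drive_tool --series '[[[0,0,0,0,0,0],[0,0,0,0,0,0],[0,0,0,0,0,0],[0,0,0,0,0,0]]]' --jaw 30

```text
t: 13.3
tcp_pos: [0.6712, 0.2244, 0.1896]
tcp_rot: [-1.567, 0.108, -0.112]
contact_force: [-1.6, -0.2, 6.2]
finger_gap: 0.056
```

Call:
drive_tool --series '[[[0,-0.6,0,0,0,0],[0,-0.95,0,0,0,0],[0,-0.95,0,0,0,0]]]'

```text
t: 13.68
tcp_pos: [0.6723, 0.2247, 0.3073]
tcp_rot: [-1.564, 0.103, -0.118]
contact_force: [1.3, -0.3, -0.9]
finger_gap: 0.0564
```

```bash
python3 plan.py "0.6192 -0.0393 0.15 -8.4"
```

```text
t 13.68 tcp [0.6723 0.2247 0.3073] rot [-1.564  0.103 -0.118] F [ 1.3 -0.3 -0.9] gap 0.0564
grasp [0.6738 0.2252 0.1603] jawyaw -8.0 q [-0.432, 0.913, 0.093, 1.376, -0.098, 0.846, -0.451]
-> 0.6192 -0.0393 0.15 -8.4
    [-0.044, 0.025, -0.747, -0.003, 0.004, 0.006] rows 2
    [-0.042, 0.026, -0.747, -0.003, 0.004, 0.006] rows 2
    [-0.041, 0.027, -0.747, -0.003, 0.004, 0.006] rows 2
```

Call:
drive_tool --series '[[[-0.044,0.025,-0.747,0,0,0],[-0.044,0.025,-0.747,0,0,0],[-0.044,0.025,-0.747,0,0,0]]]'

```text
t: 14.05
tcp_pos: [0.6523, 0.1327, 0.2979]
tcp_rot: [-1.571, 0.115, -0.112]
contact_force: [0.6, 0.5, -1.5]
finger_gap: 0.0566
```

Call:
drive_tool --series '[[[-0.044,0.025,-0.747,0,0,0],[-0.044,0.025,-0.747,0,0,0],[-0.044,0.025,-0.747,0,0,0]]]'

```text
t: 14.42
tcp_pos: [0.6349, 0.0468, 0.2952]
tcp_rot: [-1.569, 0.113, -0.111]
contact_force: [0.8, 0.6, -0.7]
finger_gap: 0.0561
```

Call:
drive_tool --series '[[[-0.044,0.025,-0.747,0,0,0],[-0.044,0.025,-0.747,0,0,0],[-0.044,0.025,-0.747,0,0,0],[-0.044,0.025,-0.747,0,0,0],[-0.044,0.025,-0.747,0,0,0]]]'

```text
t: 15.05
tcp_pos: [0.6178, -0.0368, 0.2926]
tcp_rot: [-1.566, 0.107, -0.107]
contact_force: [-0.5, -0.1, -0.6]
finger_gap: 0.0562
```

```bash
python3 plan.py "0.6192 -0.0385 0.0455 -8.4"
```

```text
t 15.05 tcp [ 0.6178 -0.0368  0.2926] rot [-1.566  0.107 -0.107] F [-0.5 -0.1 -0.6] gap 0.0562
grasp [ 0.6179 -0.0365  0.1456] jawyaw -7.8 q [-0.031, 0.823, 0.03, 1.686, -0.041, 0.633, -0.114]
-> 0.6192 -0.0385 0.0455 -8.4
    [0.013, 0.835, -0.014, -0.004, 0.02, 0.001] rows 2
```

Call:
drive_tool --series '[[[0.013,0.4,-0.012,0,0,0],[0.013,0.65,-0.012,0,0,0],[0.013,0.77,-0.012,0,0,0],[0.013,0.83,-0.012,0,0,0],[0.013,0.83,-0.012,0,0,0],[0.013,0.83,-0.012,0,0,0]]]'

```text
t: 15.8
tcp_pos: [0.619, -0.0412, 0.1939]
tcp_rot: [-1.568, 0.109, -0.111]
contact_force: [0.1, 2.0, -1.0]
finger_gap: 0.0561
```

Call:
drive_tool --series '[[[0,0,0,0,0,0],[0,0,0,0,0,0],[0,0,0,0,0,0]]]' --jaw 66

```text
t: 16.18
tcp_pos: [0.6187, -0.042, 0.1934]
tcp_rot: [-1.569, 0.11, -0.111]
contact_force: [-0.3, -0.1, -0.6]
finger_gap: 0.0659
```

Call:
drive_tool --series '[[[0,-0.3,0,0,0,0],[0,-0.8,0,0,0,0],[0,-1,0,0,0,0],[0,-1,0,0,0,0]]]'

```text
t: 16.68
tcp_pos: [0.6193, -0.0418, 0.3153]
tcp_rot: [-1.568, 0.107, -0.114]
contact_force: [0.2, 1.1, 0.2]
finger_gap: 0.066
```

```bash
python3 plan.py; cat > kin.py <<'E'
from h import *; from fk import fk
from scipy.optimize import least_squares
import itertools
L=[eval(l) for l in open("log.txt")]
def model(sg):
    def f(v):
        o=[]
        for q,p,A in L:
            P,T=fk(np.array(q)*sg,v[:4],v[4],0); B=T.as_matrix()@R.from_rotvec(v[5:8]).as_matrix(); o+=list(P-np.array(p))+list(.3*(B-np.array(A)).ravel())
        return np.array(o)
    return f
if __name__=="__main__":
    best=[]
    for sg in itertools.product([1,-1],repeat=6):
        sg=(1,)+sg
        for y0 in(2.1,-1,0,3,):
            for r0 in ([1.57,0,0],[-1.57,0,0],[0,-2.2,2.2],[1.2,1.2,1.2]):
                if sg[1]!=sg[3] or sg[1]!=sg[5]: continue
                r=least_squares(model(sg),[.388,.46,.42,.08,y0]+r0,max_nfev=60); best.append((r.cost,sg,r.x))
    for sg in [(-1,)+b for b in itertools.product([1,-1],repeat=6)]:
        if sg[1]!=sg[3] or sg[1]!=sg[5] : continue
        for y0 in(0,3):
            for r0 in ([1.57,0,0],[-1.57,0,0],[0,-2.2,2.2],[1.2,1.2,1.2]):
                r=least_squares(model(sg),[.388,.46,.42,.08,y0]+r0,max_nfev=60); best.append((r.cost,sg,r.x))
    best.sort(key=lambda b:b[0])
    for b in best[:5]: print(b[0],b[1],np.round(b[2],4).tolist())
    import pickle; pickle.dump((best[0][1],best[0][2]),open("kin.pkl","wb"))
    print(np.abs(model(best[0][1])(best[0][2])).max())
E
python3 kin.py
```

```text
t 16.68 tcp [ 0.6193 -0.0418  0.3153] rot [-1.568  0.107 -0.114] F [0.2 1.1 0.2] gap 0.066
grasp [ 0.62   -0.0419  0.1683] jawyaw -8.0 q [-0.027, 0.792, 0.036, 1.669, -0.04, 0.676, -0.111]
9.435643510483176e-05 (-1, -1, -1, -1, -1, -1, -1) [0.3035, 0.5679, 0.3427, 0.1203, 3.069, 1.5702, -0.0571, -0.0569]
9.435643510483265e-05 (-1, 1, -1, 1, -1, 1, -1) [0.3035, 0.5679, 0.3427, 0.1203, -0.0726, -0.0821, -2.2571, -2.2567]
9.435643510483294e-05 (-1, 1, -1, 1, -1, 1, -1) [0.3035, 0.5679, 0.3427, 0.1203, -0.0726, 0.0794, 2.1847, 2.1843]
9.435643510483301e-05 (-1, -1, -1, -1, -1, -1, -1) [0.3035, 0.5679, 0.3427, 0.1203, 3.069, 1.5702, -0.0571, -0.0569]
9.435643510483503e-05 (-1, -1, -1, -1, -1, -1, -1) [0.3035, 0.5679, 0.3427, 0.1203, 3.069, 1.5702, -0.0571, -0.0569]
0.006517836871101287
```

```bash
cat > kin2.py <<'E'
from h import *
from scipy.optimize import least_squares
SG=np.array([-1,1,-1,1,-1,1,-1])
LO=np.array([-3.01,-.46,-1.47,.13,-1,.04,-2.66]);HI=np.array([3.01,2.08,1.51,2.56,4.14,2.09,2.66])
def fk2(q,v):
    off=v[:7]; V=v[7:31].reshape(8,3); T=R.identity(); p=V[0].copy()
    for i,a in enumerate("zyzyzyz"):
        T=T*R.from_euler(a,q[i]*SG[i]+off[i]); p=p+T.apply(V[i+1])
    return p,(T*R.from_rotvec(v[31:34])).as_matrix()
v0=np.zeros(34); v0[0]=-.0726; v0[7+2]=.3035; v0[7+9+2]=.5679; v0[7+15+2]=.3427; v0[7+21+2]=.1203; v0[31:]=[.0794,2.1847,2.1843]
def load(): return [eval(l) for l in open("log.txt")]
def calib():
    L=load()
    def f(v):
        o=[]
        for q,p,A in L:
            P,B=fk2(q,v); o+=list((P-np.array(p))/.0005)+list(((B-np.array(A))/.002).ravel())
        w=np.r_[np.full(7,1/.02),np.full(24,1/.1),np.full(3,1/.05)]; w[0]=1/.5
        return np.r_[o,(v-v0)*w*.5]
    r=least_squares(f,v0); v=r.x
    e=[np.linalg.norm(fk2(q,v)[0]-p)*1000 for q,p,A in L]; return v,e
def ik(pos,Rm,v,seeds):
    best=None
    for s in seeds:
        def f(q):
            P,B=fk2(q,v); return np.r_[(P-pos)*10,(B-Rm).ravel()]
        r=least_squares(f,np.clip(s,LO+.02,HI-.02),bounds=(LO,HI),max_nfev=80)
        if best is None or r.cost<best.cost: best=r
        if best.cost<1e-6: break
    return best
E
python3 - <<'E'
from kin2 import *
from plan import Rt
v,e=calib(); np.save("v.npy",v); print(np.round(e,2)); print(np.round(v[:7],3)); print(np.round(v[7:31].reshape(8,3),3).tolist())
q0=load()[-1][0]; rng=np.random.default_rng(0)
seeds=[q0]+[LO+(HI-LO)*rng.random(7) for _ in range(12)]
# cup grasp options: tilt alpha toward azimuth az ; jaw horizontal perpendicular to az
c=np.array([.445,.244,.05])
for al in (30,45,60):
  for az in range(0,360,45):
    for yaw in (az+90,az-90):
      B=Rt(yaw,al,az); r=ik(c-.147*B[:,1],B,v,seeds); print(al,az,yaw,"%.1e"%r.cost,np.round(r.x,2).tolist() if r.cost<1e-4 else "")
E
```

```text
[0.   0.01 0.01 0.02 0.01 0.01 0.   0.01 0.02 0.01 0.01 0.01 0.01]
[-0.001 -0.    -0.     0.     0.     0.     0.015]
[[-0.0, -0.0, 0.325], [-0.0, -0.009, 0.021], [0.003, -0.009, -0.002], [-0.003, -0.013, 0.566], [0.002, -0.013, 0.001], [-0.002, -0.0, 0.344], [-0.0, -0.0, 0.019], [-0.0, 0.0, 0.14]]
30 0 90 7.1e-28 [-0.81, 1.01, -0.0, 2.41, 2.57, 0.74, -1.87]
30 0 -90 9.0e-30 [-0.58, 1.02, -0.39, 2.4, 2.26, 0.93, 1.63]
30 45 135 2.3e-19 [-0.06, 1.13, -0.78, 2.44, 2.57, 0.91, -0.57]
30 45 -45 5.0e-25 [-0.48, 1.02, -0.05, 2.46, 3.28, 0.85, 1.74]
30 90 180 1.8e-26 [0.16, 1.11, -0.79, 2.17, 2.12, 0.21, 0.8]
30 90 0 2.0e-18 [-0.12, 0.99, -0.31, 2.19, 4.14, 0.29, 1.87]
30 135 225 1.0e-30 [-0.28, 1.0, -0.08, 1.86, -0.7, 0.65, -2.04]
30 135 45 1.0e-27 [-0.16, 1.01, -0.28, 1.86, -0.45, 0.57, 0.86]
30 180 270 1.4e-21 [-0.54, 1.06, 0.15, 1.63, -0.41, 0.99, -1.69]
30 180 90 1.7e-22 [-0.24, 1.08, -0.42, 1.61, 0.13, 0.96, 0.94]
30 225 315 1.0e-26 [-0.64, 1.06, 0.01, 1.59, 0.08, 1.01, -1.48]
30 225 135 9.6e-19 [-0.34, 1.13, -0.58, 1.57, 0.57, 1.19, 1.2]
30 270 360 1.4e-22 [-0.79, 1.02, -0.03, 1.78, 
[... 1346 characters left out ...]
]
60 90 0 3.7e-27 [0.57, 1.53, -1.08, 2.13, 2.03, 0.09, -1.81]
60 135 225 2.4e-30 [-0.07, 1.23, -0.18, 1.6, -0.71, 1.14, -1.95]
60 135 45 1.3e-19 [0.04, 1.26, -0.39, 1.59, -0.53, 1.05, 1.02]
60 180 270 1.2e-26 [-0.45, 1.33, 0.13, 1.19, -0.43, 1.66, -1.71]
60 180 90 3.8e-19 [-0.23, 1.35, -0.4, 1.17, -0.06, 1.61, 1.07]
60 225 315 3.0e-30 [-0.7, 1.35, 0.1, 1.13, 0.04, 1.71, -1.42]
60 225 135 2.1e-30 [-0.47, 1.38, -0.47, 1.1, 0.41, 1.82, 1.36]
60 270 360 4.2e-22 [-0.95, 1.26, 0.06, 1.47, 0.52, 1.36, -1.28]
60 270 180 3.3e-26 [-0.52, 1.41, -0.86, 1.44, 1.05, 1.93, 1.39]
60 315 405 3.1e-21 [-1.15, 1.21, 0.05, 2.01, 1.26, 0.98, -1.64]
60 315 225 6.7e-28 [-1.71, 1.71, 1.19, 2.03, -0.98, 0.44, -2.62]
```

```bash
cat > chk.py <<'E'
from kin2 import *
from plan import Rt
v=np.load("v.npy")
def run(W,q,n=8,verbose=True):
    q=np.array(q); prev=W[0]
    P,B=fk2(q,v); pg=P+.147*B[:,1]
    for w in W:
        B2=Rt(*w[3:]); rv=R.from_matrix(B.T@B2).as_rotvec(); bad=0
        for k in range(1,n+1):
            Bk=B@R.from_rotvec(rv*k/n).as_matrix(); g=pg*(1-k/n)+np.array(w[:3])*k/n; pos=g-.147*Bk[:,1]
            def f(x):
                P,C=fk2(x,v); return np.r_[(P-pos)*10,(C-Bk).ravel(),(x-q)*1e-3]
            q=least_squares(f,np.clip(q,LO+1e-3,HI-1e-3),bounds=(LO,HI),max_nfev=60).x; P,C=fk2(q,v); bad=max(bad,np.linalg.norm(P-pos)*1000+100*np.linalg.norm(C-Bk))
        print(w,"err %.1f"%bad,np.round(q,2).tolist(),"margin",np.round(np.minimum(q-LO,HI-q).min(),2)); B,pg=B2,np.array(w[:3])
if __name__=="__main__":
    q=sensors.sense()["joint_positions"]
    for y in (0,180):
      sg=-1 if y==0 else 1
      gx=.580 if y==0 else .616
      run([(.55,.2,.25,y if y==0 else 90)]+([(.5,.25,.25,180)] if y else [])+[(.445,.34,.2,y,60,270),(.445,.313,.085,y,60,270),(.445,.244,.045,y,60,270),(.445,.244,.15,y,60,270),(gx,.1,.15,y,60,270),(gx,.076,.12,y,60,270,sg*60),(gx,.076,.12,y,60,270,sg*120),(gx,.076,.12,y,60,270,sg*150),(gx,.076,.12,y,60,270,sg*175)],q)
E
python3 chk.py
```

```text
(0.55, 0.2, 0.25, 0) err 0.0 [-0.46, 0.64, 0.05, 1.71, -0.04, 0.79, -0.39] margin 0.75
(0.445, 0.34, 0.2, 0, 60, 270) err 0.0 [-1.17, 1.15, 0.4, 1.25, 0.27, 1.62, -0.93] margin 0.47
(0.445, 0.313, 0.085, 0, 60, 270) err 0.0 [-1.14, 1.29, 0.38, 1.31, 0.24, 1.44, -1.01] margin 0.65
(0.445, 0.244, 0.045, 0, 60, 270) err 0.0 [-1.11, 1.31, 0.38, 1.48, 0.27, 1.24, -1.04] margin 0.77
(0.445, 0.244, 0.15, 0, 60, 270) err 0.0 [-1.12, 1.15, 0.41, 1.53, 0.3, 1.33, -0.98] margin 0.76
(0.58, 0.1, 0.15, 0, 60, 270) err 0.0 [-0.86, 1.17, 0.48, 1.5, 0.46, 1.17, -0.84] margin 0.91
(0.58, 0.076, 0.12, 0, 60, 270, -60) err 0.0 [-0.7, 1.16, 0.21, 1.52, 0.69, 1.23, -0.01] margin 0.86
(0.58, 0.076, 0.12, 0, 60, 270, -120) err 0.0 [-0.58, 1.14, -0.03, 1.52, 0.84, 1.37, 0.91] margin 0.72
(0.58, 0.076, 0.12, 0, 60, 270, -150) err 0.0 [-0.53, 1.14, -0.13, 1.51, 0.9, 1.43, 1.39] margin 0.66
(0.58, 0.076, 0.12, 0, 60, 270, -175) err 0.0 [-0.49, 1.15, -0.22, 1.51, 0.95, 1.49, 1.79] margin 0.6
(0.55, 0.2, 0.25, 90) err 0.0 [-0.18, 0.67, -0.44, 1.69, 0.35, 0.86, 0.81] margin 0.82
(0.5, 0.25, 0.25, 180) err 0.0 [-0
[... 263 characters left out ...]
4, 0.045, 180, 60, 270) err 0.0 [-0.7, 1.3, -0.44, 1.45, 0.84, 1.63, 1.57] margin 0.46
(0.445, 0.244, 0.15, 180, 60, 270) err 0.0 [-0.69, 1.14, -0.46, 1.5, 0.78, 1.72, 1.63] margin 0.37
(0.616, 0.1, 0.15, 180, 60, 270) err 0.0 [-0.43, 1.16, -0.37, 1.36, 1.02, 1.67, 1.94] margin 0.42
(0.616, 0.076, 0.12, 180, 60, 270, 60) err 0.0 [-0.48, 1.17, -0.19, 1.4, 0.95, 1.51, 0.92] margin 0.58
(0.616, 0.076, 0.12, 180, 60, 270, 120) err 0.0 [-0.58, 1.17, 0.02, 1.41, 0.82, 1.39, -0.04] margin 0.7
(0.616, 0.076, 0.12, 180, 60, 270, 150) err 0.0 [-0.63, 1.18, 0.13, 1.41, 0.75, 1.32, -0.51] margin 0.77
(0.616, 0.076, 0.12, 180, 60, 270, 175) err 0.0 [-0.68, 1.19, 0.23, 1.41, 0.67, 1.27, -0.89] margin 0.82
```

```bash
python3 look.py muffin1|grep -A1 muf; python3 plan.py "0.52 0.22 0.25 0" "0.445 0.34 0.18 0 60 270" "0.445 0.313 0.085 0 60 270"
```

```text
muffin1 0.91 [123. 208.] 530 med [0.763 0.233 0.048] lo [ 0.742  0.209 -0.001] hi [0.793 0.263 0.055]
   ((768.267578125, 236.36244201660156), 29.0643253326416)
muffin1 0.65 [177. 297.] 428 med [0.629 0.022 0.053] lo [ 0.605 -0.002  0.044] hi [0.654 0.046 0.059]
   ((629.7088012695312, 22.210399627685547), 27.21126937866211)
muffin1 0.57 [212. 289.] 476 med [0.543 0.031 0.053] lo [0.519 0.005 0.043] hi [0.57  0.054 0.059]
   ((544.5430908203125, 30.243621826171875), 28.58867645263672)
t 16.77 tcp [ 0.6182 -0.0415  0.3124] rot [-1.568  0.111 -0.109] F [ 0.7 -0.1 -0.6] gap 0.0658
grasp [ 0.618  -0.0415  0.1654] jawyaw -8.0 q [-0.027, 0.796, 0.035, 1.671, -0.04, 0.676, -0.111]
-> 0.52 0.22 0.25 0
    [-0.372, -0.235, 0.681, 0.0, -0.089, -0.001] rows 2
    [-0.339, -0.235, 0.698, 0.0, -0.089, -0.001] rows 2
    [-0.306, -0.235, 0.713, 0.0, -0.089, -0.001] rows 2
-> 0.445 0.34 0.18 0 60 270
    [-0.208, 0.268, 0.752, -0.667, 0.0, 0.0] rows 2
    [-0.208, 0.143, 0.799, -0.667, 0.0, 0.0] rows 2
    [-0.208, 0.009, 0.799, -0.667, -0.0, 0.0] rows 2
-> 0.445 0.313 0.085 0 60 270
    [0.0, 0.591, 0.573, 0.0, 0.0, 0.0] rows 2
```

Call:
drive_tool --series '[[[-0.37,-0.235,0.68,0,-0.09,0],[-0.37,-0.235,0.68,0,-0.09,0],[-0.37,-0.235,0.68,0,-0.09,0]]]' --jaw 86

```text
t: 17.15
tcp_pos: [0.585, 0.0491, 0.3403]
tcp_rot: [-1.568, 0.07, -0.066]
contact_force: [0.6, -0.5, -0.2]
finger_gap: 0.0861
```

Call:
drive_tool --series '[[[-0.34,-0.235,0.7,0,-0.09,0],[-0.34,-0.235,0.7,0,-0.09,0],[-0.34,-0.235,0.7,0,-0.09,0]]]'

```text
t: 17.52
tcp_pos: [0.5527, 0.1349, 0.3688]
tcp_rot: [-1.57, 0.034, -0.032]
contact_force: [-0.6, -0.3, 0.0]
finger_gap: 0.086
```

Call:
drive_tool --series '[[[-0.306,-0.235,0.713,0,-0.09,0],[-0.306,-0.235,0.713,0,-0.09,0],[-0.306,-0.235,0.713,0,-0.09,0]]]'

```text
t: 17.9
tcp_pos: [0.5204, 0.221, 0.3971]
tcp_rot: [-1.571, -0.003, 0.003]
contact_force: [0.5, -0.7, -0.1]
finger_gap: 0.0863
```

Call:
drive_tool --series '[[[-0.208,0.268,0.752,-0.667,0,0],[-0.208,0.268,0.752,-0.667,0,0],[-0.208,0.268,0.752,-0.667,0,0]]]'

```text
t: 18.27
tcp_pos: [0.4944, 0.3131, 0.3623]
tcp_rot: [-1.923, -0.005, 0.008]
contact_force: [-0.1, -0.0, -0.2]
finger_gap: 0.086
```

Call:
drive_tool --series '[[[-0.208,0.143,0.8,-0.667,0,0],[-0.208,0.143,0.8,-0.667,0,0],[-0.208,0.143,0.8,-0.667,0,0]]]'

```text
t: 18.65
tcp_pos: [0.4698, 0.3956, 0.3125]
tcp_rot: [-2.272, -0.002, 0.008]
contact_force: [0.1, -0.4, 0.0]
finger_gap: 0.086
```

Call:
drive_tool --series '[[[-0.208,0.009,0.8,-0.667,0,0],[-0.208,0.009,0.8,-0.667,0,0],[-0.208,0.009,0.8,-0.667,0,0],[-0.208,0.009,0.8,-0.667,0,0]]]'

```text
t: 19.15
tcp_pos: [0.4484, 0.464, 0.2564]
tcp_rot: [-2.617, 0.004, -0.006]
contact_force: [0.1, -0.5, 0.1]
finger_gap: 0.0858
```

```bash
python3 plan.py "0.445 0.313 0.085 0 60 270" "0.445 0.244 0.045 0 60 270"; python3 - <<'E'
from h import *
im,d=cams.get_image("scene"); cv2.imwrite("pics/s1.png",im)
E
```

```text
t 19.15 tcp [0.4484 0.464  0.2564] rot [-2.617  0.004 -0.006] F [ 0.1 -0.5  0.1] gap 0.0858
grasp [0.4482 0.3367 0.1828] jawyaw -0.2 q [-1.164, 1.177, 0.409, 1.254, 0.253, 1.594, -0.941]
-> 0.445 0.313 0.085 0 60 270
    [-0.031, 0.579, 0.607, -0.001, -0.009, -0.003] rows 2
-> 0.445 0.244 0.045 0 60 270
    [0.0, 0.665, 0.001, 0.0, 0.0, 0.0] rows 2
```

View pics/s1.png

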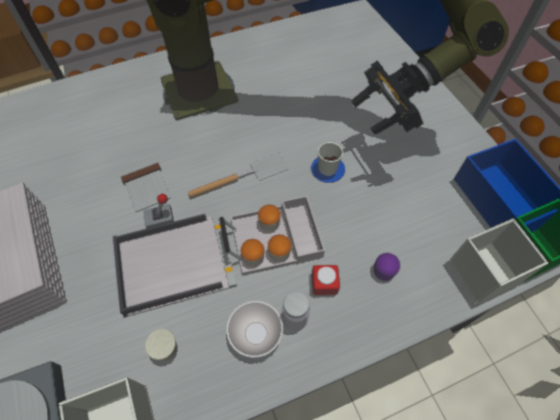

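Call:
drive_tool --series '[[[-0.03,0.58,0.607,0,-0.01,0],[-0.03,0.58,0.607,0,-0.01,0],[-0.03,0.58,0.607,0,-0.01,0],[-0.03,0.58,0.607,0,-0.01,0]]]'

```text
t: 19.7
tcp_pos: [0.4435, 0.4434, 0.1595]
tcp_rot: [-2.616, -0.003, 0.002]
contact_force: [-0.8, 0.3, -0.2]
finger_gap: 0.0859
```

```bash
python3 look.py cup; python3 plan.py "0.4445 0.243 0.046 0 60 270"
```

```text
cup 0.79 [258. 188.] 396 med [0.444 0.257 0.053] lo [0.413 0.213 0.005] hi [0.476 0.275 0.077]
   ((444.65447998046875, 244.35208129882812), 33.42747116088867)
table z 0.0007390887044800287
yellow [350.09090909 178.87878788] 33 [[ 0.6311 -0.1077  0.015 ]]
yellow [345.5 229. ] 30 [[ 0.5113 -0.0951  0.0194]]
yellow [133.09090909 269.90909091] 11 [[0.4156 0.3702 0.1375]]
yellow [133.57142857 283.64285714] 14 [[0.3864 0.3689 0.136 ]]
t 19.8 tcp [0.4429 0.4441 0.1592] rot [-2.615 -0.004  0.003] F [-0.3  0.3 -0.3] gap 0.086
t 19.8 tcp [0.4429 0.4441 0.1592] rot [-2.615 -0.004  0.003] F [-0.3  0.3 -0.3] gap 0.086
grasp [0.4433 0.317  0.0853] jawyaw 0.2 q [-1.153, 1.293, 0.382, 1.301, 0.232, 1.443, -1.003]
-> 0.4445 0.243 0.046 0 60 270
    [0.011, 0.698, -0.023, -0.006, 0.005, 0.005] rows 2
```

Call:
drive_tool --series '[[[0.011,0.3,-0.01,0,0,0],[0.011,0.55,-0.02,0,0,0],[0.011,0.695,-0.02,0,0,0],[0.011,0.695,-0.02,0,0,0],[0.011,0.695,-0.02,0,0,0]]]'

```text
t: 20.42
tcp_pos: [0.4435, 0.3714, 0.1177]
tcp_rot: [-2.616, -0.005, 0.006]
contact_force: [0.1, 0.4, -0.8]
finger_gap: 0.086
```

Call:
drive_tool --series '[[[0,0,0,0,0,0],[0,0,0,0,0,0],[0,0,0,0,0,0],[0,0,0,0,0,0],[0,0,0,0,0,0]]]' --jaw 35

```text
t: 21.05
tcp_pos: [0.4432, 0.3703, 0.1168]
tcp_rot: [-2.618, -0.004, 0.007]
contact_force: [0.3, 2.4, 3.1]
finger_gap: 0.06
```

```bash
python3 look.py cup; python3 plan.py "0.4445 0.243 0.155 0 60 270" "0.58 0.11 0.155 0 60 270" "0.58 0.076 0.155 0 60 270 -60" "0.58 0.076 0.12 0 60 270 -100" "0.58 0.076 0.12 0 60 270 -175"
```

```text
cup 0.97 [264. 194.] 422 med [0.44  0.255 0.052] lo [0.411 0.212 0.005] hi [0.471 0.274 0.077]
   ((441.5072021484375, 243.7618865966797), 33.017578125)
table z 0.0007493693204336793
yellow [350.09090909 178.87878788] 33 [[ 0.6307 -0.1074  0.0177]]
yellow [345.5 229. ] 30 [[ 0.5115 -0.0955  0.0158]]
yellow [171.54545455 271.45454545] 55 [[0.4121 0.2962 0.0966]]
t 21.15 tcp [0.4432 0.3702 0.1168] rot [-2.618 -0.004  0.007] F [-0.3  1.7  1.6] gap 0.0602
t 21.15 tcp [0.4432 0.3702 0.1168] rot [-2.618 -0.004  0.007] F [-0.3  1.7  1.6] gap 0.0602
grasp [0.4435 0.2429 0.0434] jawyaw 0.2 q [-1.114, 1.319, 0.386, 1.482, 0.264, 1.23, -1.037]
-> 0.4445 0.243 0.155 0 60 270
    [0.007, -0.466, -0.806, 0.001, 0.011, 0.003] rows 2
-> 0.58 0.11 0.155 0 60 270
    [0.565, 0.48, -0.277, 0.0, 0.0, 0.0] rows 2
    [0.565, 0.48, -0.277, 0.0, 0.0, 0.0] rows 2
-> 0.58 0.076 0.155 0 60 270 -60
    [0.0, 0.123, -0.071, 0.0, -1.0, 0.0] rows 3
    [-0.035, 0.123, -0.061, 0.0, -1.0, -0.0] rows 3
-> 0.58 0.076 0.12 0 60 270 -100
    [0.109, 0.073, 0.063, 0.0, -0.667, -0.0] rows 2
    [0.124, 0.073, 0.022, -0.0, -0.667, -0.0] rows 2
-> 0.58 0.076 0.12 0 60 270 -175
    [0.0, 0.0, 0.0, -0.0, -0.833, 0.0] rows 3
    [0.0, 0.0, 0.0, 0.0, -0.833, -0.0] rows 3
    [0.0, 0.0, 0.0, 0.0, -0.833, 0.0] rows 3
```

Call:
drive_tool --series '[[[0,-0.1,-0.18,0,0,0],[0,-0.22,-0.38,0,0,0],[0,-0.35,-0.6,0,0,0],[0,-0.466,-0.806,0,0,0],[0,-0.466,-0.806,0,0,0]]]'

```text
t: 21.78
tcp_pos: [0.444, 0.3702, 0.2296]
tcp_rot: [-2.616, -0.003, 0.005]
contact_force: [0.2, 0.3, -1.8]
finger_gap: 0.0605
```

Call:
drive_tool --series '[[[0.2,0.16,-0.1,0,0,0],[0.38,0.32,-0.19,0,0,0],[0.565,0.48,-0.277,0,0,0],[0.565,0.48,-0.277,0,0,0]]]'

```text
t: 22.28
tcp_pos: [0.5126, 0.3013, 0.2269]
tcp_rot: [-2.621, 0.002, 0.006]
contact_force: [-0.4, 0.6, -0.4]
finger_gap: 0.0599
```

Call:
drive_tool --series '[[[0.2,0.16,-0.1,0,0,0],[0.38,0.32,-0.19,0,0,0],[0.5,0.43,-0.25,0,0,0],[0.565,0.48,-0.277,0,0,0],[0.565,0.48,-0.277,0,0,0]]]'

```text
t: 22.9
tcp_pos: [0.5796, 0.2379, 0.2273]
tcp_rot: [-2.618, -0.003, 0.008]
contact_force: [-0.4, 0.4, -1.1]
finger_gap: 0.0597
```

Call:
drive_tool --series '[[[0,0.05,-0.03,0,-0.25,0],[0,0.09,-0.05,0,-0.5,0],[0,0.123,-0.07,0,-0.75,0],[0,0.123,-0.07,0,-1,0],[0,0.123,-0.07,0,-1,0]]]'

```text
t: 23.52
tcp_pos: [0.5792, 0.2219, 0.2274]
tcp_rot: [-2.538, -0.187, 0.687]
contact_force: [-0.2, -0.2, -1.0]
finger_gap: 0.06
```

```bash
python3 plan.py "0.58 0.076 0.155 0 60 270 -60" "0.58 0.076 0.118 0 60 270 -90" "0.58 0.076 0.118 0 60 270 -120"; python3 - <<'E'
from h import *
im,d=cams.get_image("scene"); cv2.imwrite("pics/s2.png",cv2.resize(im[100:310,160:440],None,fx=2.5,fy=2.5))
E
```

```text
t 23.52 tcp [0.5792 0.2219 0.2274] rot [-2.538 -0.187  0.687] F [-0.2 -0.2 -1. ] gap 0.06
grasp [0.5794 0.0947 0.1538] jawyaw 16.4 q [-0.794, 1.136, 0.344, 1.51, 0.569, 1.223, -0.409]
-> 0.58 0.076 0.155 0 60 270 -60
    [-0.037, 0.13, -0.077, 0.001, -0.989, 0.004] rows 3
-> 0.58 0.076 0.118 0 60 270 -90
    [0.231, 0.154, 0.134, 0.0, -1.0, -0.0] rows 3
-> 0.58 0.076 0.118 0 60 270 -120
    [0.0, 0.0, 0.0, 0.0, -1.0, -0.0] rows 3
```

View pics/s2.png

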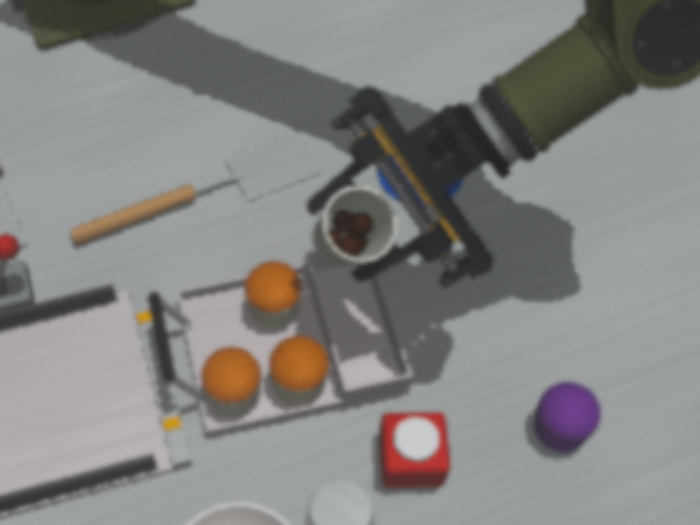

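Call:
drive_tool --series '[[[-0.01,0.04,-0.02,0,-0.25,0],[-0.02,0.08,-0.05,0,-0.5,0],[-0.037,0.13,-0.077,0,-0.75,0],[-0.037,0.13,-0.077,0,-0.99,0],[-0.037,0.13,-0.077,0,-0.99,0]]]'

```text
t: 24.2
tcp_pos: [0.5804, 0.2025, 0.2286]
tcp_rot: [-2.31, -0.358, 1.33]
contact_force: [0.2, -0.3, -1.7]
finger_gap: 0.06
```

Call:
drive_tool --series '[[[0.08,0.05,0.045,0,-0.25,0],[0.16,0.1,0.09,0,-0.5,0],[0.23,0.154,0.134,0,-0.75,0],[0.23,0.154,0.134,0,-1,0],[0.23,0.154,0.134,0,-1,0]]]'

```text
t: 24.82
tcp_pos: [0.5804, 0.2024, 0.1915]
tcp_rot: [-1.93, -0.517, 1.924]
contact_force: [0.2, -0.4, -1.3]
finger_gap: 0.0599
```

```bash
python3 plan.py "0.58 0.076 0.116 0 60 270 -90" "0.58 0.076 0.116 0 60 270 -120" "0.58 0.076 0.116 0 60 270 -150"; python3 - <<'E'
from h import *
im,d=cams.get_image("scene"); cv2.imwrite("pics/s3.png",cv2.resize(im[150:290,220:400],None,fx=3,fy=3))
E
```

```text
t 24.82 tcp [0.5804 0.2024 0.1915] rot [-1.93  -0.517  1.924] F [ 0.2 -0.4 -1.3] gap 0.0599
grasp [0.5806 0.0751 0.1181] jawyaw 89.7 q [-0.645, 1.152, 0.089, 1.523, 0.768, 1.294, 0.439]
-> 0.58 0.076 0.116 0 60 270 -90
    [0.018, 0.002, 0.003, 0.003, -0.006, -0.001] rows 1
-> 0.58 0.076 0.116 0 60 270 -120
    [0.0, 0.0, 0.0, 0.0, -1.0, -0.0] rows 3
-> 0.58 0.076 0.116 0 60 270 -150
    [0.0, 0.0, 0.0, 0.0, -0.5, 0.0] rows 2
    [0.0, 0.0, 0.0, -0.0, -0.5, -0.0] rows 2
```

View pics/s3.png

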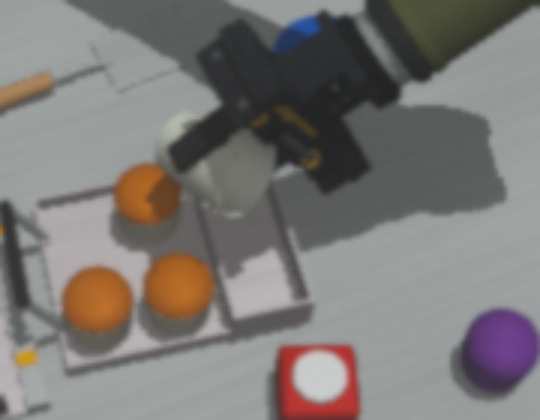

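Call:
drive_tool --series '[[[0.018,0,0,0,-0.17,0],[0.018,0,0,0,-0.33,0],[0.018,0,0,0,-0.45,0],[0.018,0,0,0,-0.57,0],[0.018,0,0,0,-0.7,0],[0.018,0,0,0,-0.8,0],[0.018,0,0,0,-0.9,0],[0.018,0,0,0,-1,0],[0.018,0,0,0,-1,0],[0.018,0,0,0,-1,0],[0.018,0,0,0,-1,0],[0.018,0,0,0,-1,0]]]'

```text
t: 26.38
tcp_pos: [0.5805, 0.2032, 0.19]
tcp_rot: [-1.405, -0.652, 2.432]
contact_force: [-0.8, 0.5, -0.9]
finger_gap: 0.0596
```

Call:
drive_tool --series '[[[0,0,0,0,-0.12,0],[0,0,0,0,-0.25,0],[0,0,0,0,-0.37,0],[0,0,0,0,-0.5,0],[0,0,0,0,-0.62,0],[0,0,0,0,-0.75,0],[0,0,0,0,-0.87,0],[0,0,0,0,-1,0],[0,0,0,0,-1,0],[0,0,0,0,-1,0],[0,0,0,0,-1,0],[0,0,0,0,-1,0]]]'

```text
t: 27.88
tcp_pos: [0.5805, 0.2032, 0.1899]
tcp_rot: [-0.754, -0.754, 2.814]
contact_force: [-0.5, -0.1, 0.3]
finger_gap: 0.0596
```

Call:
drive_tool --series '[[[0,0,0,0,-0.3,0],[0,0,0,0,-0.6,0],[0,0,0,0,-0.83,0],[0,0,0,0,-0.83,0],[0,0,0,0,-0.83,0],[0,0,0,0,-0.83,0],[0,0,0,0,-0.83,0],[0,0,0,0,-0.83,0]]]'

```text
t: 28.88
tcp_pos: [0.5805, 0.2032, 0.19]
tcp_rot: [-0.134, -0.806, 3.011]
contact_force: [-0.6, -0.4, -0.5]
finger_gap: 0.0603
```

```bash
python3 plan.py "0.58 0.11 0.165 0 60 270 -175" "0.55 0.18 0.165 0 60 270 -90" "0.4455 0.2437 0.155 0 60 270"; python3 - <<'E'
from h import *
a,d=cams.get_image("scene"); b,d=cams.get_image("top"); cv2.imwrite("pics/s4.png",np.hstack([cv2.resize(a[150:290,220:350],None,fx=3,fy=3),cv2.resize(b[140:280,230:360],None,fx=3,fy=3)]))
E
```

```text
t 28.88 tcp [0.5805 0.2032 0.19  ] rot [-0.134 -0.806  3.011] F [-0.6 -0.4 -0.5] gap 0.0603
grasp [0.5807 0.0758 0.1165] jawyaw 177.5 q [-0.489, 1.156, -0.219, 1.51, 0.951, 1.485, 1.782]
-> 0.58 0.11 0.165 0 60 270 -175
    [-0.015, -0.448, 0.208, -0.001, -0.003, -0.002] rows 1
-> 0.55 0.18 0.165 0 60 270 -90
    [0.091, -0.168, -0.09, -0.0, 0.944, 0.0] rows 3
    [0.123, -0.168, -0.035, 0.0, 0.944, 0.0] rows 3
    [0.125, -0.168, 0.027, -0.0, 0.944, 0.0] rows 3
-> 0.4455 0.2437 0.155 0 60 270
    [0.113, -0.139, 0.29, -0.0, 1.0, 0.0] rows 3
    [-0.048, -0.139, 0.308, -0.0, 1.0, -0.0] rows 3
    [-0.195, -0.139, 0.243, -0.0, 1.0, 0.0] rows 3
```

View pics/s4.png

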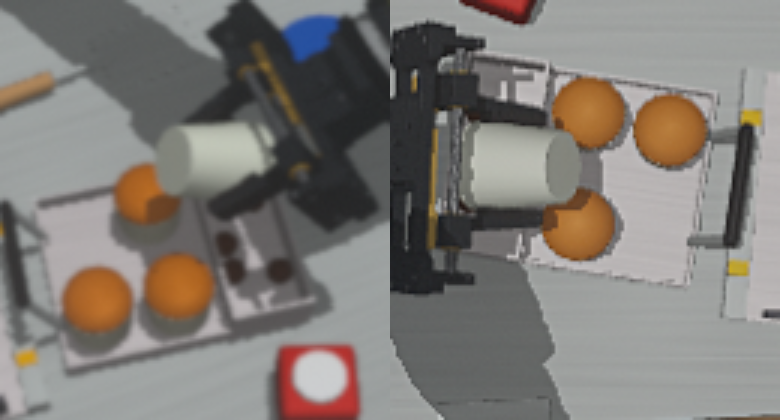

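Call:
drive_tool --series '[[[-0.015,-0.25,0.12,0,0,0],[-0.015,-0.448,0.208,0,0,0],[-0.015,-0.448,0.208,0,0,0]]]'

```text
t: 29.35
tcp_pos: [0.5801, 0.2387, 0.2397]
tcp_rot: [-0.137, -0.811, 3.012]
contact_force: [0.9, -0.3, -1.2]
finger_gap: 0.0604
```

Call:
drive_tool --series '[[[0.09,-0.168,-0.09,0,0.35,0],[0.09,-0.168,-0.09,0,0.7,0],[0.09,-0.168,-0.09,0,0.944,0],[0.09,-0.168,-0.09,0,0.944,0]]]'

```text
t: 29.85
tcp_pos: [0.5701, 0.2597, 0.2375]
tcp_rot: [-0.831, -0.742, 2.779]
contact_force: [0.1, 0.3, -0.3]
finger_gap: 0.06
```

```bash
python3 plan.py "0.55 0.18 0.165 0 60 270 -90" "0.4455 0.2437 0.155 0 60 270"; python3 - <<'E'
from h import *
a,d=cams.get_image("scene"); b,d=cams.get_image("top"); cv2.imwrite("pics/s5.png",np.hstack([cv2.resize(a[150:290,220:350],None,fx=3,fy=3),cv2.resize(b[140:280,230:360],None,fx=3,fy=3)]))
E
```

```text
t 29.85 tcp [0.5701 0.2597 0.2375] rot [-0.831 -0.742  2.779] F [ 0.1  0.3 -0.3] gap 0.06
grasp [0.5701 0.1322 0.1643] jawyaw 161.9 q [-0.607, 1.099, -0.14, 1.448, 0.828, 1.536, 1.378]
-> 0.55 0.18 0.165 0 60 270 -90
    [0.122, -0.174, -0.034, -0.001, 0.945, -0.002] rows 3
    [0.124, -0.174, 0.029, -0.001, 0.945, -0.002] rows 3
-> 0.4455 0.2437 0.155 0 60 270
    [0.113, -0.139, 0.29, -0.0, 1.0, 0.0] rows 3
    [-0.048, -0.139, 0.308, -0.0, 1.0, -0.0] rows 3
    [-0.195, -0.139, 0.243, -0.0, 1.0, 0.0] rows 3
```

View pics/s5.png

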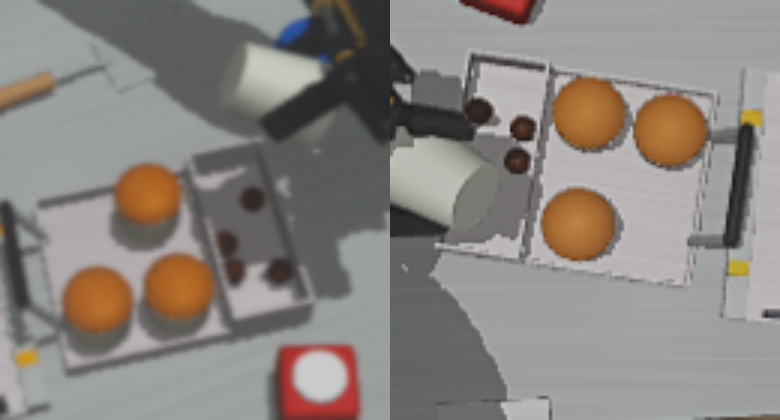

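Call:
drive_tool --series '[[[0.12,-0.174,-0.034,0,0.35,0],[0.12,-0.174,-0.034,0,0.7,0],[0.12,-0.174,-0.034,0,0.945,0],[0.12,-0.174,-0.034,0,0.945,0]]]'

```text
t: 30.45
tcp_pos: [0.5604, 0.284, 0.2388]
tcp_rot: [-1.436, -0.645, 2.409]
contact_force: [-0.0, -0.1, -0.9]
finger_gap: 0.0599
```

Call:
drive_tool --series '[[[0.12,-0.174,0.03,0,0.35,0],[0.12,-0.174,0.03,0,0.7,0],[0.12,-0.174,0.03,0,0.945,0],[0.12,-0.174,0.03,0,0.945,0]]]'

```text
t: 30.95
tcp_pos: [0.5504, 0.3077, 0.2398]
tcp_rot: [-1.926, -0.517, 1.93]
contact_force: [0.2, -1.1, -0.9]
finger_gap: 0.0605
```

Call:
drive_tool --series '[[[0.113,-0.139,0.29,0,0.35,0],[0.113,-0.139,0.29,0,0.7,0],[0.113,-0.139,0.29,0,1,0],[0.113,-0.139,0.29,0,1,0]]]'

```text
t: 31.45
tcp_pos: [0.5155, 0.329, 0.2364]
tcp_rot: [-2.308, -0.359, 1.337]
contact_force: [-0.8, 0.4, -0.0]
finger_gap: 0.0599
```

Call:
drive_tool --series '[[[-0.05,-0.139,0.31,0,0.35,0],[-0.05,-0.139,0.31,0,0.7,0],[-0.05,-0.139,0.31,0,1,0],[-0.05,-0.139,0.31,0,1,0]]]'

```text
t: 31.95
tcp_pos: [0.4804, 0.3501, 0.233]
tcp_rot: [-2.54, -0.185, 0.686]
contact_force: [-0.4, -0.0, -1.5]
finger_gap: 0.06
```

Call:
drive_tool --series '[[[-0.195,-0.139,0.243,0,0.35,0],[-0.195,-0.139,0.243,0,0.7,0],[-0.195,-0.139,0.243,0,1,0],[-0.195,-0.139,0.243,0,1,0],[-0.195,-0.139,0.243,0,1,0]]]'

```text
t: 32.58
tcp_pos: [0.4458, 0.3711, 0.2296]
tcp_rot: [-2.618, -0.002, 0.005]
contact_force: [-0.3, 0.7, -0.4]
finger_gap: 0.0596
```

```bash
python3 plan.py "0.4455 0.2437 0.07 0 60 270" "0.4455 0.2437 0.0445 0 60 270"; python3 - <<'E'
from h import *
a,d=cams.get_image("scene"); b,d=cams.get_image("top"); cv2.imwrite("pics/s6.png",np.hstack([cv2.resize(a[120:310,230:370],None,fx=2.8,fy=2.8),cv2.resize(b[130:320,180:320],None,fx=2.8,fy=2.8)]))
E
```

```text
t 32.58 tcp [0.4458 0.3711 0.2296] rot [-2.618e+00 -2.000e-03  5.000e-03] F [-0.3  0.7 -0.4] gap 0.0596
grasp [0.4458 0.2438 0.1561] jawyaw 0.1 q [-1.152, 1.157, 0.472, 1.531, 0.262, 1.321, -0.931]
-> 0.4455 0.2437 0.07 0 60 270
    [0.0, 0.359, 0.621, 0.001, 0.007, 0.001] rows 2
-> 0.4455 0.2437 0.0445 0 60 270
    [0.0, 0.106, 0.184, 0.0, 0.0, 0.0] rows 1
```

View pics/s6.png

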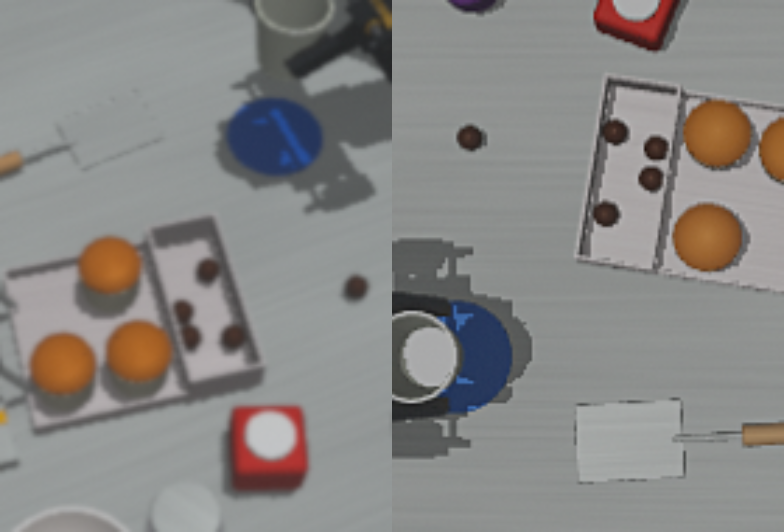

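Call:
drive_tool --series '[[[0,0.15,0.26,0,0,0],[0,0.3,0.52,0,0,0],[0,0.4,0.69,0,0,0],[0,0.44,0.76,0,0,0],[0,0.467,0.808,0,0,0],[0,0.467,0.808,0,0,0],[0,0.467,0.808,0,0,0]]]'

```text
t: 33.55
tcp_pos: [0.4461, 0.3714, 0.1185]
tcp_rot: [-2.618, -0.001, -0.004]
contact_force: [0.2, -0.0, 0.5]
finger_gap: 0.0597
```

```bash
python3 look.py cup mat|grep -A1 -E "cup|mat"; python3 plan.py "0.4455 0.2437 0.0435 0 60 270"; python3 - <<'E'
from h import *
for n in ("top",):
    im,d=cams.get_image(n)
    for o in cams.trace(n,"truffle1_center"): 
        if o["p"]>.3: P,_,_=cloud(n,d,o["mask"]); print(round(o["p"],2),np.round(o["position"]),o["mask"].sum(),np.round(ray(n,[o["position"][::-1]],.011),4))
E
```

```text
cup 0.92 [257. 195.] 694 med [0.444 0.254 0.025] lo [0.415 0.214 0.004] hi [0.474 0.275 0.078]
   ((443.93768310546875, 245.3216552734375), 33.513736724853516)
mat 0.73 [258. 215.] 316 med [0.445 0.214 0.003] lo [ 0.409  0.198 -0.002] hi [0.482 0.229 0.008]
table z 0.0007620006178413741
t 33.7 tcp [0.4459 0.3714 0.1183] rot [-2.618e+00 -1.000e-03 -3.000e-03] F [ 0.1 -0.3 -0.5] gap 0.0595
grasp [0.4461 0.2441 0.0448] jawyaw 0.0 q [-1.135, 1.33, 0.436, 1.476, 0.221, 1.224, -0.998]
-> 0.4455 0.2437 0.0435 0 60 270
    [-0.003, 0.008, 0.007, -0.0, -0.004, 0.003] rows 1
0.59 [194. 270.] 67 [[0.594  0.0834 0.011 ]]
```

Lower a touch, release, and back off.

Call:
drive_tool --series '[[[0.003,0.005,0.008,0,0,0],[0.003,0.005,0.008,0,0,0]]]'

```text
t: 34.05
tcp_pos: [0.4461, 0.3711, 0.1168]
tcp_rot: [-2.619, -0.001, -0.002]
contact_force: [0.0, -0.2, 2.5]
finger_gap: 0.0598
```

Call:
drive_tool --series '[[[0,0,0,0,0,0],[0,0,0,0,0,0],[0,0,0,0,0,0],[0,0,0,0,0,0]]]' --jaw 84

```text
t: 34.55
tcp_pos: [0.4461, 0.3712, 0.1165]
tcp_rot: [-2.618, -0.001, -0.002]
contact_force: [-0.1, 0.1, 0.0]
finger_gap: 0.0839
```

Call:
drive_tool --series '[[[0,-0.3,0,0,0,0],[0,-0.65,0,0,0,0],[0,-0.95,0,0,0,0],[0,-0.95,0,0,0,0]]]'

```text
t: 35.05
tcp_pos: [0.4457, 0.4725, 0.1745]
tcp_rot: [-2.614, -0.006, -0.004]
contact_force: [0.1, 0.1, 0.9]
finger_gap: 0.0841
```

```bash
python3 look.py cup |grep -A1 -E "cup"; python3 plan.py; python3 - <<'E'
from h import *
n="top"
im,d=cams.get_image(n); cv2.imwrite("pics/t7.png",im)
hsv=cv2.cvtColor(im,cv2.COLOR_BGR2HSV); m=cv2.inRange(im,(0,0,0),(60,60,75)); 
nn,l,s,ce=cv2.connectedComponentsWithStats(m[150:260,190:300])
for i in range(1,nn):
    if 15<s[i,4]<150: c=ce[i]+[190,150]; print(np.round(c,1),s[i],np.round(ray(n,[c],.013),4))
E
```

```text
cup 0.93 [260. 198.] 689 med [0.445 0.254 0.023] lo [0.415 0.214 0.003] hi [0.474 0.275 0.077]
   ((443.2447204589844, 244.31195068359375), 33.85901641845703)
cup 0.49 [208. 258.] 70 med [0.565 0.116 0.021] lo [0.556 0.107 0.   ] hi [0.575 0.125 0.028]
   ((0.0, 0.0), 0.0)
t 35.15 tcp [0.4459 0.4693 0.1731] rot [-2.619e+00 -0.000e+00 -2.000e-03] F [ 0.3 -0.   0.1] gap 0.084
grasp [0.446  0.3418 0.0998] jawyaw -0.0 q [-1.179, 1.306, 0.435, 1.22, 0.188, 1.519, -0.956]
[267.7 160.4] [67  8 24  5 30] [[0.6762 0.0889 0.013 ]]
[258.7 176.8] [64 23 10  9 64] [[0.6365 0.1104 0.013 ]]
[207.4 178.9] [13 25  9  9 54] [[0.6314 0.2336 0.013 ]]
[273.8 182.6] [80 29  8  8 52] [[0.6224 0.0743 0.013 ]]
[272.  193.4] [78 40  9  8 52] [[0.5964 0.0783 0.013 ]]
[256.  206.1] [62 52  9  9 58] [[0.5659 0.1163 0.013 ]]
```

```bash
python3 plan.py "0.52 0.34 0.18 -4 30 270" "0.6314 0.2336 0.12 -8.4" "0.6314 0.2336 0.023 -8.4"
```

```text
t 35.2 tcp [0.4459 0.4686 0.1728] rot [-2.621e+00  1.000e-03 -2.000e-03] F [-0.  -0.1 -0.7] gap 0.084
grasp [0.4459 0.3411 0.0997] jawyaw -0.1 q [-1.179, 1.307, 0.435, 1.221, 0.188, 1.519, -0.956]
-> 0.52 0.34 0.18 -4 30 270
    [0.315, -0.12, -0.611, 0.502, 0.064, 0.018] rows 2
    [0.322, -0.192, -0.548, 0.502, 0.064, 0.018] rows 2
-> 0.6314 0.2336 0.12 -8.4
    [0.509, 0.48, -0.542, 0.497, 0.072, 0.054] rows 2
    [0.531, 0.396, -0.627, 0.497, 0.072, 0.054] rows 2
-> 0.6314 0.2336 0.023 -8.4
    [0.0, 0.808, 0.0, 0.0, 0.0, 0.0] rows 2
```

Call:
drive_tool --series '[[[0.315,-0.12,-0.61,0.5,0.064,0.018],[0.315,-0.12,-0.61,0.5,0.064,0.018],[0.315,-0.12,-0.61,0.5,0.064,0.018]]]' --jaw 50

```text
t: 35.58
tcp_pos: [0.4854, 0.4434, 0.2458]
tcp_rot: [-2.357, 0.026, -0.045]
contact_force: [0.2, -1.0, -0.7]
finger_gap: 0.0564
```

Call:
drive_tool --series '[[[0.32,-0.19,-0.55,0.5,0.064,0.018],[0.32,-0.19,-0.55,0.5,0.064,0.018],[0.32,-0.19,-0.55,0.5,0.064,0.018]]]'

```text
t: 35.95
tcp_pos: [0.5198, 0.4132, 0.3075]
tcp_rot: [-2.095, 0.044, -0.073]
contact_force: [0.1, -0.2, -1.1]
finger_gap: 0.05
```

Call:
drive_tool --series '[[[0.51,0.48,-0.54,0.497,0.072,0.054],[0.51,0.48,-0.54,0.497,0.072,0.054],[0.51,0.48,-0.54,0.497,0.072,0.054]]]'

```text
t: 36.33
tcp_pos: [0.5769, 0.3216, 0.2898]
tcp_rot: [-1.838, 0.088, -0.096]
contact_force: [-0.1, 0.3, -0.4]
finger_gap: 0.0498
```

Call:
drive_tool --series '[[[0.53,0.396,-0.627,0.497,0.072,0.054],[0.53,0.396,-0.627,0.497,0.072,0.054],[0.53,0.396,-0.627,0.497,0.072,0.054],[0.53,0.396,-0.627,0.497,0.072,0.054]]]'

```text
t: 36.83
tcp_pos: [0.6295, 0.238, 0.2655]
tcp_rot: [-1.568, 0.115, -0.108]
contact_force: [-0.6, 0.6, 0.2]
finger_gap: 0.0503
```

```bash
python3 plan.py "0.6314 0.2336 0.05 -8.4" "0.6314 0.2336 0.023 -8.4"; python3 - <<'E'
from h import *
n="scene"
im,d=cams.get_image(n)
u=proj(n,[[.6314,.2336,.011]])[0]; print(u)
x,y=int(u[0]),int(u[1]); m=cv2.inRange(im,(0,0,0),(60,60,75))
nn,l,s,ce=cv2.connectedComponentsWithStats(m[y-30:y+30,x-30:x+30])
for i in range(1,nn):
    if 15<s[i,4]<200: c=ce[i]+[x-30,y-30]; print(c,s[i],ray(n,[c],.011))
E
```

```text
t 36.83 tcp [0.6295 0.238  0.2655] rot [-1.568  0.115 -0.108] F [-0.6  0.6  0.2] gap 0.0503
grasp [0.6288 0.2381 0.1185] jawyaw -8.2 q [-0.472, 0.924, 0.083, 1.518, -0.106, 0.708, -0.484]
-> 0.6314 0.2336 0.05 -8.4
    [0.024, 0.571, -0.034, 0.001, 0.008, -0.008] rows 2
-> 0.6314 0.2336 0.023 -8.4
    [0.0, 0.225, 0.0, 0.0, 0.0, 0.0] rows 1
[356.81038381 221.17280961]
[356.40540541 222.16216216] [27 28  7  7 37] [[0.63355149 0.23129916 0.011     ]]
```

Call:
drive_tool --series '[[[0.015,0.4,-0.02,0,0,0],[0.015,0.65,-0.02,0,0,0],[0.015,0.77,-0.02,0,0,0],[0.015,0.79,-0.02,0,0,0],[0.015,0.79,-0.02,0,0,0]]]'

```text
t: 37.5
tcp_pos: [0.6331, 0.2329, 0.1736]
tcp_rot: [-1.567, 0.112, -0.116]
contact_force: [0.3, -0.2, 0.4]
finger_gap: 0.05
```

Call:
drive_tool --series '[[[0,0,0,0,0,0],[0,0,0,0,0,0],[0,0,0,0,0,0],[0,0,0,0,0,0],[0,0,0,0,0,0]]]' --jaw 5

```text
t: 38.12
tcp_pos: [0.633, 0.232, 0.1729]
tcp_rot: [-1.568, 0.114, -0.116]
contact_force: [-0.9, -0.2, 2.7]
finger_gap: 0.0201
```

Call:
drive_tool --series '[[[0,-0.3,0,0,0,0],[0,-0.6,0,0,0,0],[0,-0.85,0,0,0,0],[0,-0.85,0,0,0,0],[0,-0.85,0,0,0,0]]]'

```text
t: 38.75
tcp_pos: [0.6322, 0.232, 0.2737]
tcp_rot: [-1.569, 0.116, -0.114]
contact_force: [-0.4, -1.2, 0.1]
finger_gap: 0.0199
```

```bash
python3 plan.py "0.603 0.108 0.12 -8.4" "0.603 0.108 0.053 -8.4"
```

```text
t 38.75 tcp [0.6322 0.232  0.2737] rot [-1.569  0.116 -0.114] F [-0.4 -1.2  0.1] gap 0.0199
grasp [0.632  0.2318 0.1267] jawyaw -8.4 q [-0.465, 0.913, 0.087, 1.515, -0.104, 0.72, -0.479]
-> 0.603 0.108 0.12 -8.4
    [-0.045, 0.028, -0.529, 0.001, 0.0, -0.001] rows 2
    [-0.045, 0.028, -0.529, 0.001, 0.0, -0.001] rows 2
-> 0.603 0.108 0.053 -8.4
    [0.0, 0.558, 0.0, 0.0, 0.0, 0.0] rows 2
```

Call:
drive_tool --series '[[[-0.045,0.028,-0.53,0,0,0],[-0.09,0.056,-1,0,0,0],[-0.09,0.056,-1,0,0,0],[-0.09,0.056,-1,0,0,0]]]'

```text
t: 39.25
tcp_pos: [0.6043, 0.1154, 0.2669]
tcp_rot: [-1.567, 0.116, -0.114]
contact_force: [-0.8, 0.8, -1.0]
finger_gap: 0.0197
```

```bash
python3 plan.py "0.603 0.108 0.05 -8.4"
```

```text
t 39.25 tcp [0.6043 0.1154 0.2669] rot [-1.567  0.116 -0.114] F [-0.8  0.8 -1. ] gap 0.0197
grasp [0.6042 0.1155 0.1199] jawyaw -8.4 q [-0.294, 0.858, 0.056, 1.71, -0.078, 0.576, -0.338]
-> 0.603 0.108 0.05 -8.4
    [-0.001, 0.582, -0.063, -0.0, 0.001, -0.002] rows 2
```

Call:
drive_tool --series '[[[0,0.2,-0.06,0,0,0],[0,0.4,-0.06,0,0,0],[0,0.55,-0.06,0,0,0],[0,0.58,-0.06,0,0,0],[0,0.58,-0.06,0,0,0],[0,0.58,-0.06,0,0,0]]]'

```text
t: 40.0
tcp_pos: [0.604, 0.108, 0.1991]
tcp_rot: [-1.568, 0.113, -0.116]
contact_force: [0.2, -0.4, 0.2]
finger_gap: 0.0204
```

Call:
drive_tool --series '[[[0,0,0,0,0,0],[0,0,0,0,0,0],[0,0,0,0,0,0],[0,0,0,0,0,0],[0,0,0,0,0,0]]]' --jaw 34

```text
t: 40.62
tcp_pos: [0.6035, 0.1077, 0.1984]
tcp_rot: [-1.568, 0.114, -0.115]
contact_force: [-0.6, -0.0, -0.0]
finger_gap: 0.0341
```

Call:
drive_tool --series '[[[0,-0.3,0,0,0,0],[0,-0.7,0,0,0,0],[0,-1,0,0,0,0],[0,-1,0,0,0,0]]]'

```text
t: 41.12
tcp_pos: [0.6045, 0.1078, 0.3213]
tcp_rot: [-1.566, 0.11, -0.12]
contact_force: [0.9, -0.1, -0.3]
finger_gap: 0.034
```

Call:
drive_tool --series '[[[-1,-0.3,0,0,0,0],[-1,-0.3,0,0,0,0],[-1,-0.3,0,0,0,0],[-1,-0.3,0,0,0,0]]]'

```text
t: 41.62
tcp_pos: [0.4851, 0.1254, 0.3539]
tcp_rot: [-1.568, 0.114, -0.115]
contact_force: [0.6, -0.2, 0.0]
finger_gap: 0.0338
```

```bash
python3 plan.py; python3 - <<'E'
from h import *
b,d=cams.get_image("top"); cv2.imwrite("pics/t8.png",cv2.resize(b[100:300,180:440],None,fx=3,fy=3,interpolation=cv2.INTER_CUBIC))
E
```

```text
t 41.62 tcp [0.4851 0.1254 0.3539] rot [-1.568  0.114 -0.115] F [ 0.6 -0.2  0. ] gap 0.0338
grasp [0.4853 0.1253 0.2069] jawyaw -8.4 q [-0.392, 0.61, 0.074, 1.997, -0.082, 0.537, -0.407]
```

View pics/t8.png

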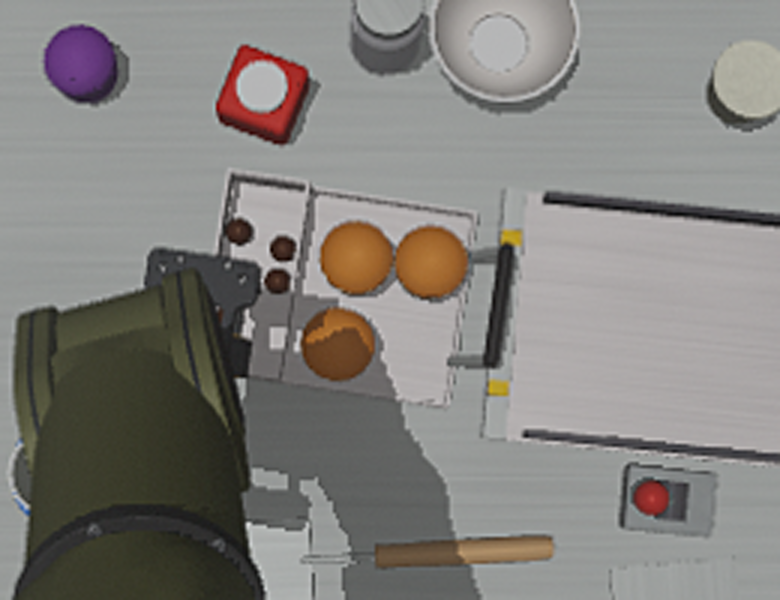

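```bash
python3 - <<'E'
from chk import *
q=sensors.sense()["joint_positions"]
for y in (81.6,-98.4):
    az=-98.4
    run([(.5,.02,.25,36.6 if y>0 else -53),(.57,-.09,.15,y),(.57,-.09,.075,y),(.568,-.08,.1,y,6,az),(.566,-.125,.1,y+3,6,az+3),(.566,-.125,.22,y)],q)
q2=q
run([(.5,.17,.2,-5.4),(.6,.17,.1,-5.4),(.59,.14,.042,-5.4),(.565,-.13,.042,-5.4),(.57,-.1,.2,-5.4)],q)
E
python3 plan.py "0.52 0.02 0.22 -53.4" "0.57 -0.09 0.13 -98.4" "0.57 -0.09 0.075 -98.4"  "0.568 -0.08 0.099 -98.4 6 -98.4" "0.566 -0.12 0.099 -95.4 6 -95.4"
```

```text
(0.5, 0.02, 0.25, 36.6) err 0.0 [-0.01, 0.54, -0.18, 1.94, 0.15, 0.67, 0.35] margin 0.62
(0.57, -0.09, 0.15, 81.6) err 0.0 [0.29, 0.79, -0.38, 1.8, 0.46, 0.63, 1.07] margin 0.59
(0.57, -0.09, 0.075, 81.6) err 0.0 [0.25, 0.91, -0.3, 1.83, 0.52, 0.48, 1.01] margin 0.44
(0.568, -0.08, 0.1, 81.6, 6, -98.4) err 0.0 [0.13, 0.86, -0.22, 1.83, 0.54, 0.54, 0.93] margin 0.5
(0.566, -0.125, 0.1, 84.6, 6, -95.4) err 0.0 [0.22, 0.86, -0.24, 1.83, 0.58, 0.54, 1.03] margin 0.5
(0.566, -0.125, 0.22, 81.6) err 0.0 [0.38, 0.7, -0.42, 1.74, 0.38, 0.79, 1.2] margin 0.75
(0.5, 0.02, 0.25, -53) err 0.0 [-0.33, 0.56, 0.31, 1.96, -0.27, 0.66, -0.78] margin 0.6
(0.57, -0.09, 0.15, -98.4) err 0.0 [-0.16, 0.82, 0.43, 1.82, -0.55, 0.62, -1.12] margin 0.45
(0.57, -0.09, 0.075, -98.4) err 0.0 [-0.11, 0.93, 0.33, 1.85, -0.62, 0.46, -1.06] margin 0.38
(0.568, -0.08, 0.1, -98.4, 6, -98.4) err 0.0 [-0.26, 0.92, 0.47, 1.86, -0.57, 0.5, -1.16] margin 0.43
(0.566, -0.125, 0.1, -95.4, 6, -95.4) err 0.0 [-0.16, 0.91, 0.44, 1.85, -0.53, 0.48, -1.07] margin 0.44
(0.566, -0.125, 0.22, -98.4) err 0.0 [-0.15, 0.73, 0.51, 1.77,
[... 471 characters left out ...]
margin 0.63
t 41.67 tcp [0.4857 0.1252 0.3538] rot [-1.568  0.114 -0.116] F [-0.4 -0.7  0.1] gap 0.0339
grasp [0.4859 0.1252 0.2068] jawyaw -8.4 q [-0.392, 0.61, 0.075, 1.995, -0.082, 0.538, -0.407]
-> 0.52 0.02 0.22 -53.4
    [0.206, -0.055, -0.413, -0.0, 0.75, 0.001] rows 3
    [0.348, -0.055, -0.303, -0.0, 0.75, 0.001] rows 3
-> 0.57 -0.09 0.13 -98.4
    [0.492, 0.375, -0.106, 0.0, 0.75, 0.0] rows 3
    [0.495, 0.375, 0.09, 0.0, 0.75, 0.0] rows 3
-> 0.57 -0.09 0.075 -98.4
    [0.0, 0.458, 0.0, 0.0, 0.0, 0.0] rows 1
-> 0.568 -0.08 0.099 -98.4 6 -98.4
    [-0.208, -0.193, -0.029, -0.0, -0.0, -0.2] rows 1
-> 0.566 -0.12 0.099 -95.4 6 -95.4
    [0.331, 0.035, 0.026, 0.01, -0.099, -0.0] rows 1
```

Call:
drive_tool --series '[[[0.206,-0.055,-0.413,0,0.75,0],[0.206,-0.055,-0.413,0,0.75,0],[0.206,-0.055,-0.413,0,0.75,0],[0.206,-0.055,-0.413,0,0.75,0]]]'

```text
t: 42.18
tcp_pos: [0.5023, 0.0733, 0.3604]
tcp_rot: [-1.53, 0.419, -0.42]
contact_force: [-0.2, 0.4, -0.5]
finger_gap: 0.034
```

Call:
drive_tool --series '[[[0.348,-0.055,-0.303,0,0.75,0],[0.348,-0.055,-0.303,0,0.75,0],[0.348,-0.055,-0.303,0,0.75,0],[0.348,-0.055,-0.303,0,0.75,0]]]'

```text
t: 42.68
tcp_pos: [0.519, 0.0213, 0.3672]
tcp_rot: [-1.447, 0.722, -0.722]
contact_force: [-0.0, 0.8, 0.5]
finger_gap: 0.0339
```

Call:
drive_tool --series '[[[0.492,0.35,-0.106,0,0.75,0],[0.492,0.35,-0.106,0,0.75,0],[0.492,0.35,-0.106,0,0.75,0],[0.492,0.35,-0.106,0,0.75,0]]]'

```text
t: 43.18
tcp_pos: [0.5441, -0.0335, 0.3258]
tcp_rot: [-1.317, 1.021, -1.021]
contact_force: [-0.7, 0.1, -0.6]
finger_gap: 0.0339
```

Call:
drive_tool --series '[[[0.495,0.35,0.09,0,0.75,0],[0.495,0.35,0.09,0,0.75,0],[0.495,0.35,0.09,0,0.75,0],[0.495,0.35,0.09,0,0.75,0],[0.495,0.35,0.09,0,0.75,0]]]'

```text
t: 43.8
tcp_pos: [0.5692, -0.0887, 0.2843]
tcp_rot: [-1.137, 1.312, -1.313]
contact_force: [-0.2, -0.2, -0.2]
finger_gap: 0.0337
```

```bash
python3 plan.py "0.57 -0.09 0.075 -98.4"; python3 - <<'E'
from h import *
b,d=cams.get_image("scene"); 
# black bar points by depth & height
P,r,c=cloud("scene",d); k=(P[:,2]>.06)&(P[:,2]<.086)&(abs(P[:,0]-.57)<.07)&(abs(P[:,1]+.09)<.035)
Q=P[k]; print(len(Q),np.round(Q.mean(0),4),np.round(np.percentile(Q,[2,98],axis=0),4))
cv2.imwrite("pics/s9.png",cv2.resize(b[150:290,170:350],None,fx=4,fy=4,interpolation=cv2.INTER_CUBIC))
E
```

```text
t 43.8 tcp [ 0.5692 -0.0887  0.2843] rot [-1.137  1.312 -1.313] F [-0.2 -0.2 -0.2] gap 0.0337
grasp [ 0.5694 -0.0886  0.1373] jawyaw -98.1 q [-0.158, 0.838, 0.412, 1.837, -0.571, 0.585, -1.095]
-> 0.57 -0.09 0.075 -98.4
    [0.01, 0.52, 0.007, -0.003, 0.009, -0.002] rows 2
199 [ 0.5776 -0.0915  0.0789] [[ 0.5316 -0.1017  0.0645]
 [ 0.6187 -0.0799  0.0837]]
```

View pics/s9.png

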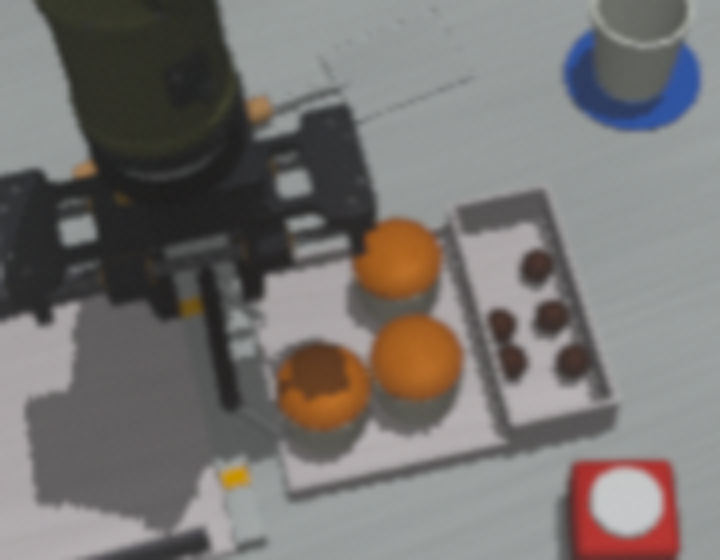

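Call:
drive_tool --series '[[[0.01,0.25,0.007,0,0,0],[0.01,0.45,0.007,0,0,0],[0.01,0.51,0.007,0,0,0],[0.01,0.51,0.007,0,0,0],[0.01,0.51,0.007,0,0,0]]]'

```text
t: 44.48
tcp_pos: [0.5702, -0.0914, 0.2234]
tcp_rot: [-1.135, 1.314, -1.318]
contact_force: [-0.3, 0.3, -0.0]
finger_gap: 0.0339
```

Call:
drive_tool --series '[[[0,0,0,0,0,0],[0,0,0,0,0,0],[0,0,0,0,0,0],[0,0,0,0,0,0],[0,0,0,0,0,0]]]' --jaw 3

```text
t: 45.1
tcp_pos: [0.5701, -0.0908, 0.2228]
tcp_rot: [-1.135, 1.315, -1.316]
contact_force: [-0.1, 2.0, 6.2]
finger_gap: 0.0102
```

```bash
python3 plan.py  "0.5695 -0.08 0.100 -98.4 6 -98.4" "0.566 -0.119 0.100 -95.4 6 -95.4" "0.566 -0.119 0.093 -95.4 5 -95.4"
```

```text
t 45.1 tcp [ 0.5701 -0.0908  0.2228] rot [-1.135  1.315 -1.316] F [-0.1  2.   6.2] gap 0.0102
grasp [ 0.5703 -0.0908  0.0758] jawyaw -98.4 q [-0.11, 0.929, 0.333, 1.852, -0.626, 0.465, -1.049]
-> 0.5695 -0.08 0.100 -98.4 6 -98.4
    [-0.217, -0.194, -0.018, -0.002, 0.001, -0.201] rows 1
-> 0.566 -0.119 0.100 -95.4 6 -95.4
    [0.324, 0.034, 0.012, 0.01, -0.099, -0.0] rows 1
-> 0.566 -0.119 0.093 -95.4 5 -95.4
    [0.015, 0.058, 0.0, -0.0, 0.0, 0.033] rows 1
```

Call:
drive_tool --series '[[[-0.03,-0.03,0,0,0,-0.03],[-0.06,-0.06,0,0,0,-0.06],[-0.09,-0.085,-0.005,0,0,-0.09],[-0.12,-0.11,-0.01,0,0,-0.115],[-0.15,-0.14,-0.015,0,0,-0.145],[-0.18,-0.17,-0.018,0,0,-0.17],[-0.21,-0.194,-0.018,0,0,-0.2],[-0.21,-0.2,-0.018,0,0,-0.2],[-0.21,-0.2,-0.018,0,0,-0.2]]]'

```text
t: 46.22
tcp_pos: [0.5714, -0.0654, 0.2462]
tcp_rot: [-1.219, 1.271, -1.391]
contact_force: [0.5, 0.7, -3.6]
finger_gap: 0.0105
```

```bash
python3 plan.py "0.5687 -0.1184 0.100 -95.4 6 -95.4" "0.5684 -0.1212 0.092 -95.4 5 -95.4"; python3 - <<'E'
from h import *
b,d=cams.get_image("scene"); cv2.imwrite("pics/s10.png",cv2.resize(b[140:300,160:350],None,fx=3,fy=3))
E
```

```text
t 46.23 tcp [ 0.5714 -0.0654  0.2462] rot [-1.219  1.271 -1.391] F [ 0.5  0.7 -3.6] gap 0.0105
grasp [ 0.5692 -0.0805  0.1   ] jawyaw -98.4 q [-0.258, 0.919, 0.473, 1.854, -0.576, 0.506, -1.154]
-> 0.5687 -0.1184 0.100 -95.4 6 -95.4
    [0.311, 0.033, 0.035, 0.01, -0.098, -0.001] rows 1
-> 0.5684 -0.1212 0.092 -95.4 5 -95.4
    [0.038, 0.069, -0.0, -0.0, 0.0, 0.033] rows 1
```

View pics/s10.png

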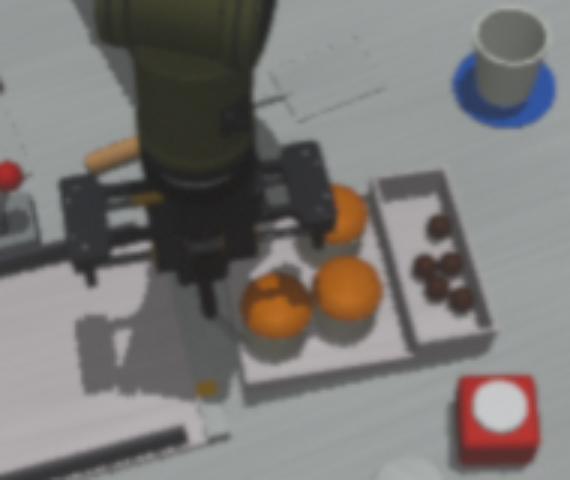

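Call:
drive_tool --series '[[[0.04,0.004,0.005,0,-0.012,0],[0.08,0.008,0.01,0,-0.025,0],[0.12,0.012,0.014,0.003,-0.04,0],[0.16,0.016,0.018,0.005,-0.05,0],[0.2,0.02,0.022,0.006,-0.063,0],[0.24,0.025,0.027,0.008,-0.076,0],[0.28,0.03,0.032,0.01,-0.09,0],[0.31,0.033,0.035,0.01,-0.098,0],[0.31,0.033,0.035,0.01,-0.098,0],[0.31,0.033,0.035,0.01,-0.098,0]]]'

```text
t: 47.52
tcp_pos: [0.57, -0.1044, 0.2466]
tcp_rot: [-1.244, 1.23, -1.357]
contact_force: [0.2, -2.8, -2.6]
finger_gap: 0.0106
```

```bash
python3 plan.py "0.5684 -0.1212 0.092 -95.4 5 -95.4"; cat > tray.py <<'E'
from h import *
n="top"; im,d=cams.get_image(n); P,r,c=cloud(n,d)
o=[o for o in cams.trace(n,"tray") if o["p"]>.3][0]; Q,_,_=cloud(n,d,o["mask"]); ub=np.array([-.094,-.9956]); vb=np.array([.9956,-.094])
X=(Q[:,:2]-[.571,-.0935])@ub; Y=(Q[:,:2]-[.571,-.0935])@vb; z=Q[:,2]
print("tray mask bay x",np.round(np.percentile(X,[.5,1,99,99.5]),3),"y",np.round(np.percentile(Y,[.5,1,99,99.5]),3),"n",len(X))
k=(z>.025)&(z<.065); print("minrect mm",cv2.minAreaRect((np.c_[X,Y]*1000).astype(np.float32)))
for a in np.arange(X.min()//.02*.02,X.max(),.02):
    s=(X>=a)&(X<a+.02)
    if s.sum()>20: print(round(a,2),"y %.3f %.3f z10 %.3f z90 %.3f"%(np.percentile(Y[s],1),np.percentile(Y[s],99),np.percentile(z[s],10),np.percentile(z[s],90)))
E
python3 tray.py
```

```text
t 47.52 tcp [ 0.57   -0.1044  0.2466] rot [-1.244  1.23  -1.357] F [ 0.2 -2.8 -2.6] gap 0.0106
grasp [ 0.5687 -0.12    0.1004] jawyaw -95.5 q [-0.179, 0.915, 0.45, 1.847, -0.543, 0.49, -1.07]
-> 0.5684 -0.1212 0.092 -95.4 5 -95.4
    [0.026, 0.071, -0.0, -0.002, -0.002, 0.037] rows 1
tray mask bay x [-0.188 -0.188 -0.041 -0.038] y [-0.022 -0.019  0.081  0.082] n 1148
minrect mm ((-134.0345458984375, 60.59880447387695), (186.28451538085938, 89.16267395019531), 33.25333023071289)
-0.2 y -0.026 0.080 z10 0.004 z90 0.039
-0.18 y -0.013 0.081 z10 0.001 z90 0.033
-0.16 y 0.018 0.082 z10 0.004 z90 0.028
-0.14 y 0.020 0.081 z10 0.006 z90 0.046
-0.12 y 0.031 0.081 z10 0.009 z90 0.018
-0.1 y 0.058 0.080 z10 0.010 z90 0.026
-0.08 y 0.062 0.080 z10 0.013 z90 0.024
-0.06 y 0.062 0.081 z10 0.015 z90 0.031
```

Call:
drive_tool --series '[[[0.01,0.02,0,0,0,0.01],[0.02,0.04,0,0,0,0.02],[0.026,0.06,0,0,0,0.035],[0.026,0.075,0,0,0,0.037],[0.026,0.075,0,0,0,0.037]]]'

```text
t: 48.25
tcp_pos: [0.5695, -0.1091, 0.2404]
tcp_rot: [-1.227, 1.239, -1.344]
contact_force: [-4.5, -1.1, 20.6]
finger_gap: 0.0104
```

Call:
drive_tool --series '[[[0,0,0,0,0,0],[0,0,0,0,0,0],[0,0,0,0,0,0],[0,0,0,0,0,0]]]' --jaw 36

```text
t: 48.75
tcp_pos: [0.5697, -0.1075, 0.2375]
tcp_rot: [-1.229, 1.24, -1.34]
contact_force: [-0.0, 0.5, 0.8]
finger_gap: 0.036
```

Call:
drive_tool --series '[[[0,-0.2,0,0,0,0],[0,-0.5,0,0,0,0],[0,-0.9,0,0,0,0],[0,-1,0,0,0,0]]]'

```text
t: 49.25
tcp_pos: [0.5713, -0.0976, 0.3599]
tcp_rot: [-1.226, 1.236, -1.344]
contact_force: [-0.5, -0.0, -0.8]
finger_gap: 0.0358
```

```bash
python3 plan.py "0.52 0.08 0.24 -50" "0.585 0.16 0.18 -5.4" "0.5887 0.115 0.1 -5.4" 
```

```text
t 49.25 tcp [ 0.5713 -0.0976  0.3599] rot [-1.226  1.236 -1.344] F [-0.5 -0.  -0.8] gap 0.0358
grasp [ 0.5709 -0.1103  0.2134] jawyaw -95.4 q [-0.253, 0.757, 0.573, 1.781, -0.455, 0.728, -1.135]
-> 0.52 0.08 0.24 -50
    [-0.704, -0.177, -0.293, 0.028, -0.757, 0.08] rows 3
    [-0.761, -0.145, 0.025, 0.028, -0.757, 0.08] rows 3
-> 0.585 0.16 0.18 -5.4
    [-0.081, 0.25, 0.422, 0.0, -0.743, 0.0] rows 3
    [0.085, 0.25, 0.421, 0.0, -0.743, 0.0] rows 3
-> 0.5887 0.115 0.1 -5.4
    [0.066, 0.667, -0.37, 0.0, 0.0, 0.0] rows 2
```

Call:
drive_tool --series '[[[-0.7,-0.177,-0.293,0.028,-0.757,0.08],[-0.7,-0.177,-0.293,0.028,-0.757,0.08],[-0.7,-0.177,-0.293,0.028,-0.757,0.08],[-0.7,-0.177,-0.293,0.028,-0.757,0.08]]]'

```text
t: 49.75
tcp_pos: [0.5437, -0.0099, 0.3708]
tcp_rot: [-1.371, 0.968, -1.013]
contact_force: [0.4, 0.3, 0.1]
finger_gap: 0.0361
```

Call:
drive_tool --series '[[[-0.76,-0.145,0.025,0.028,-0.757,0.08],[-0.76,-0.145,0.025,0.028,-0.757,0.08],[-0.76,-0.145,0.025,0.028,-0.757,0.08],[-0.76,-0.145,0.025,0.028,-0.757,0.08]]]'

```text
t: 50.25
tcp_pos: [0.5199, 0.0775, 0.3846]
tcp_rot: [-1.463, 0.688, -0.683]
contact_force: [-0.9, -0.0, -0.0]
finger_gap: 0.036
```

Call:
drive_tool --series '[[[-0.08,0.2,0.42,0,-0.743,0],[-0.08,0.2,0.42,0,-0.743,0],[-0.08,0.2,0.42,0,-0.743,0],[-0.08,0.2,0.42,0,-0.743,0]]]'

```text
t: 50.75
tcp_pos: [0.5519, 0.1175, 0.3608]
tcp_rot: [-1.538, 0.388, -0.381]
contact_force: [0.0, 0.9, -0.6]
finger_gap: 0.0359
```

Call:
drive_tool --series '[[[0.085,0.2,0.42,0,-0.743,0],[0.085,0.2,0.42,0,-0.743,0],[0.085,0.2,0.42,0,-0.743,0],[0.085,0.2,0.42,0,-0.743,0],[0.085,0.2,0.42,0,-0.743,0]]]' --jaw 80

```text
t: 51.38
tcp_pos: [0.584, 0.1586, 0.3371]
tcp_rot: [-1.569, 0.08, -0.074]
contact_force: [-0.1, 0.6, -0.2]
finger_gap: 0.0797
```

```bash
python3 plan.py "0.593 0.1405 0.1 -5.4" "0.593 0.1405 0.041 -5.4"; python3 tray.py; python3 - <<'E'
from h import *
b,d=cams.get_image("scene"); cv2.imwrite("pics/s11.png",cv2.resize(b[130:310,110:350],None,fx=3,fy=3))
E
```

```text
t 51.38 tcp [0.584  0.1586 0.3371] rot [-1.569  0.08  -0.074] F [-0.1  0.6 -0.2] gap 0.0797
grasp [0.5834 0.1587 0.1901] jawyaw -5.6 q [-0.396, 0.749, 0.098, 1.7, -0.106, 0.701, -0.341]
-> 0.593 0.1405 0.1 -5.4
    [0.093, 0.751, -0.143, -0.0, -0.007, -0.008] rows 2
-> 0.593 0.1405 0.041 -5.4
    [0.0, 0.492, 0.0, 0.0, 0.0, 0.0] rows 1
tray mask bay x [-0.189 -0.188  0.031  0.032] y [-0.077 -0.077  0.079  0.08 ] n 4228
minrect mm ((-72.33098602294922, 5.030265808105469), (165.11398315429688, 235.43943786621094), 89.46934509277344)
-0.2 y -0.076 0.080 z10 0.002 z90 0.041
-0.18 y -0.076 0.079 z10 0.001 z90 0.019
-0.16 y -0.076 0.079 z10 0.003 z90 0.010
-0.14 y -0.076 0.080 z10 0.005 z90 0.045
-0.12 y -0.077 0.080 z10 0.006 z90 0.016
-0.1 y -0.077 0.081 z10 0.008 z90 0.028
-0.08 y -0.077 0.081 z10 0.010 z90 0.027
-0.06 y -0.077 0.079 z10 0.011 z90 0.020
-0.04 y -0.077 0.079 z10 0.013 z90 0.022
-0.02 y -0.078 0.078 z10 0.015 z90 0.022
-0.0 y -0.074 0.079 z10 0.016 z90 0.052
0.02 y -0.045 0.045 z10 0.092 z90 0.101
```

View pics/s11.png

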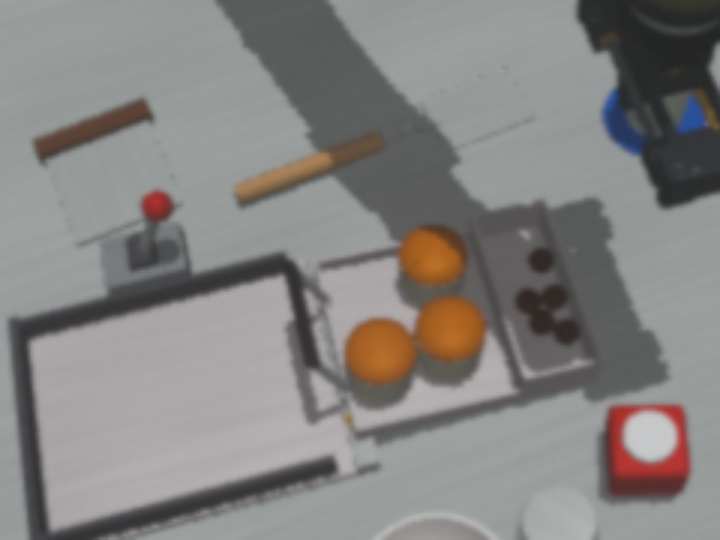

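Call:
drive_tool --series '[[[0.093,0.4,-0.13,0,0,0],[0.093,0.75,-0.13,0,0,0],[0.093,0.75,-0.13,0,0,0],[0.093,0.75,-0.13,0,0,0]]]'

```text
t: 52.02
tcp_pos: [0.5938, 0.1432, 0.2479]
tcp_rot: [-1.568, 0.076, -0.072]
contact_force: [0.0, 0.6, 0.6]
finger_gap: 0.0799
```

Call:
drive_tool --series '[[[0,0.25,0,0,0,0],[0,0.45,0,0,0,0],[0,0.475,0,0,0,0],[0,0.475,0,0,0,0],[0,0.475,0,0,0,0]]]'

```text
t: 52.65
tcp_pos: [0.5937, 0.1431, 0.1912]
tcp_rot: [-1.568, 0.076, -0.073]
contact_force: [-0.0, 0.6, 0.5]
finger_gap: 0.08
```

```bash
python3 plan.py "0.5907 0.1155 0.041 -5.4" "0.5686 -0.1194 0.041 -5.4"
```

```text
t 52.65 tcp [0.5937 0.1431 0.1912] rot [-1.568  0.076 -0.073] F [-0.   0.6  0.5] gap 0.08
grasp [0.5934 0.1433 0.0442] jawyaw -5.4 q [-0.343, 0.974, 0.057, 1.741, -0.118, 0.431, -0.298]
-> 0.5907 0.1155 0.041 -5.4
    [-0.003, 0.026, -0.231, -0.003, -0.0, -0.004] rows 1
-> 0.5686 -0.1194 0.041 -5.4
    [0.0, 0.0, -0.983, 0.0, 0.0, 0.0] rows 2
    [0.0, 0.0, -0.983, 0.0, 0.0, 0.0] rows 2
```

Call:
drive_tool --series '[[[0,0.026,-0.1,0,0,0],[0,0.026,-0.2,0,0,0],[0,0.026,-0.26,0,0,0],[0,0.026,-0.3,0,0,0],[0,0.026,-0.33,0,0,0],[0,0.026,-0.36,0,0,0],[0,0.026,-0.39,0,0,0],[0,0.026,-0.42,0,0,0],[0,0.026,-0.45,0,0,0],[0,0.026,-0.48,0,0,0],[0,0.026,-0.51,0,0,0],[0,0.026,-0.54,0,0,0]]]'

```text
t: 54.15
tcp_pos: [0.5869, 0.0782, 0.1864]
tcp_rot: [-1.569, 0.078, -0.07]
contact_force: [0.5, 2.9, 0.0]
finger_gap: 0.0801
```

Call:
drive_tool --series '[[[0,0,-0.03,0,0,0],[0,0,-0.06,0,0,0],[0,0,-0.09,0,0,0],[0,0,-0.12,0,0,0],[0,0,-0.15,0,0,0],[0,0,-0.18,0,0,0],[0,0,-0.21,0,0,0],[0,0,-0.24,0,0,0],[0,0,-0.27,0,0,0],[0,0,-0.3,0,0,0]]]'

```text
t: 55.4
tcp_pos: [0.5834, 0.0423, 0.1864]
tcp_rot: [-1.569, 0.078, -0.07]
contact_force: [0.7, 4.4, -0.1]
finger_gap: 0.08
```

```bash
python3 plan.py "0.5686 -0.1194 0.041 -5.4"; python3 tray.py|head -2;python3 look.py muffin1|grep -A1 muf
```

```text
t 55.4 tcp [0.5834 0.0423 0.1864] rot [-1.569  0.078 -0.07 ] F [ 0.7  4.4 -0.1] gap 0.08
grasp [0.5828 0.0425 0.0394] jawyaw -5.4 q [-0.166, 0.963, 0.028, 1.82, -0.068, 0.364, -0.181]
-> 0.5686 -0.1194 0.041 -5.4
    [0.002, -0.007, -0.677, -0.001, -0.0, -0.004] rows 2
    [0.002, -0.007, -0.677, -0.001, -0.0, -0.004] rows 2
tray mask bay x [-0.083 -0.081  0.099  0.113] y [-0.078 -0.076  0.089  0.09 ] n 2963
minrect mm ((9.583938598632812, 6.028083801269531), (211.56057739257812, 186.40786743164062), 7.289709091186523)
muffin1 0.96 [120. 205.] 520 med [0.764 0.233 0.048] lo [0.742 0.209 0.004] hi [0.794 0.262 0.056]
   ((768.9078979492188, 236.43185424804688), 28.808263778686523)
muffin1 0.87 [218. 336.] 501 med [ 0.531 -0.068  0.067] lo [ 0.504 -0.094  0.013] hi [ 0.558 -0.043  0.073]
   ((530.9569091796875, -69.62725830078125), 28.783788681030273)
muffin1 0.66 [191. 344.] 517 med [ 0.597 -0.08   0.067] lo [ 0.573 -0.106  0.022] hi [ 0.625 -0.055  0.074]
   ((599.4220581054688, -80.69251251220703), 29.204750061035156)
muffin1 0.59 [189. 366.] 485 med [ 0.598 -0.136  0.075] lo [ 0.572 -0.159  0.057] hi [ 0.624 -0.112  0.081]
   ((599.2225952148438, -138.046142578125), 28.77683448791504)
muffin1 0.58 [258. 197.] 717 med [0.444 0.253 0.022] lo [0.415 0.215 0.003] hi [0.474 0.275 0.077]
   ((444.5168762207031, 245.2062530517578), 33.89134979248047)
```

```bash
python3 tray.py; python3 - <<'E'
from h import *
b,d=cams.get_image("top"); cv2.imwrite("pics/t12.png",cv2.resize(b[140:270,240:470],None,fx=3.2,fy=3.2,interpolation=cv2.INTER_CUBIC))
E
```

```text
Traceback (most recent call last):
  File "tray.py", line 3, in <module>
    o=[o for o in cams.trace(n,"tray") if o["p"]>.3][0]; Q,_,_=cloud(n,d,o["mask"]); ub=np.array([-.094,-.9956]); vb=np.array([.9956,-.094])
      ~~~~~~~~~~~~~~~~~~~~~~~~~~~~~~~~~~~~~~~~~~~~~~^^^
IndexError: list index out of range
```

View pics/t12.png

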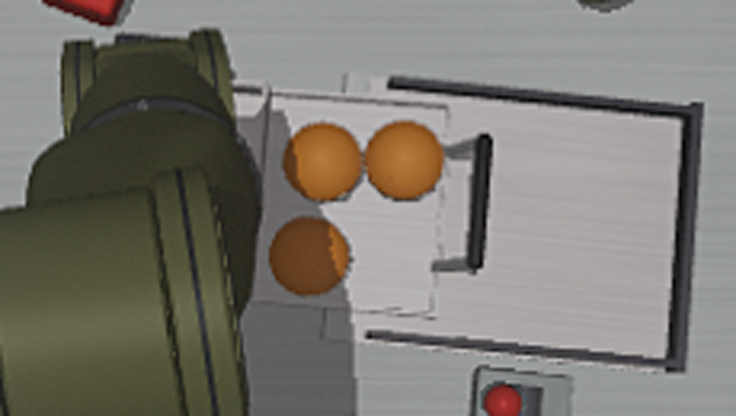

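Call:
drive_tool --series '[[[0,0,-0.025,0,0,0],[0,0,-0.05,0,0,0],[0,0,-0.075,0,0,0],[0,0,-0.1,0,0,0],[0,0,-0.125,0,0,0],[0,0,-0.15,0,0,0],[0,0,-0.175,0,0,0],[0,0,-0.2,0,0,0],[0,0,-0.225,0,0,0],[0,0,-0.25,0,0,0],[0,0,-0.275,0,0,0],[0,0,-0.3,0,0,0]]]'

```text
t: 57.25
tcp_pos: [0.5802, 0.0072, 0.1866]
tcp_rot: [-1.568, 0.077, -0.07]
contact_force: [0.6, 6.8, 2.5]
finger_gap: 0.0798
```

Call:
drive_tool --series '[[[0,0,-0.025,0,0,0],[0,0,-0.05,0,0,0],[0,0,-0.075,0,0,0],[0,0,-0.1,0,0,0],[0,0,-0.125,0,0,0],[0,0,-0.15,0,0,0],[0,0,-0.175,0,0,0],[0,0,-0.2,0,0,0],[0,0,-0.225,0,0,0],[0,0,-0.25,0,0,0],[0,0,-0.275,0,0,0],[0,0,-0.3,0,0,0]]]'

```text
t: 58.75
tcp_pos: [0.5778, -0.0249, 0.1876]
tcp_rot: [-1.562, 0.072, -0.07]
contact_force: [1.2, 14.9, 11.5]
finger_gap: 0.0798
```

```bash
python3 plan.py "0.5686 -0.1194 0.041 -5.4"; python3 tray.py;python3 look.py muffin1|grep -A1 muf
```

```text
t 58.75 tcp [ 0.5778 -0.0249  0.1876] rot [-1.562  0.072 -0.07 ] F [ 1.2 14.9 11.5] gap 0.0798
grasp [ 0.5776 -0.0239  0.0406] jawyaw -5.2 q [-0.037, 0.956, 0.004, 1.841, -0.03, 0.346, -0.097]
-> 0.5686 -0.1194 0.041 -5.4
    [-0.005, -0.009, -0.791, -0.014, 0.007, -0.004] rows 2
tray mask bay x [0.025 0.027 0.155 0.156] y [-0.075 -0.074  0.082  0.083] n 2135
minrect mm ((113.78048706054688, 16.351234436035156), (135.74749755859375, 187.8318328857422), 20.345966339111328)
0.02 y 0.059 0.083 z10 0.024 z90 0.039
0.04 y 0.065 0.084 z10 0.029 z90 0.047
0.06 y -0.073 0.082 z10 0.035 z90 0.044
0.08 y -0.074 0.081 z10 0.040 z90 0.049
0.1 y -0.075 0.080 z10 0.045 z90 0.055
0.12 y -0.074 0.079 z10 0.051 z90 0.076
0.14 y -0.068 0.057 z10 0.058 z90 0.140
muffin1 0.95 [122. 206.] 486 med [0.763 0.233 0.049] lo [0.742 0.21  0.008] hi [0.792 0.258 0.055]
   ((768.4927978515625, 235.58401489257812), 28.491533279418945)
muffin1 0.77 [188. 396.] 522 med [ 0.592 -0.196  0.097] lo [ 0.569 -0.222  0.077] hi [ 0.618 -0.172  0.105]
   ((593.0038452148438, -199.00465393066406), 29.899335861206055)
muffin1 0.6 [192. 374.] 289 med [ 0.597 -0.15   0.085] lo [ 0.571 -0.167  0.073] hi [ 0.621 -0.132  0.09 ]
   ((594.6121215820312, -143.89828491210938), 28.364660263061523)
```

Call:
drive_tool --series '[[[0,-0.01,-0.005,0,0,0],[0,-0.02,-0.01,0,0,0],[0,-0.03,-0.015,0,0,0],[0,-0.04,-0.02,0,0,0],[0,-0.05,-0.025,0,0,0],[0,-0.06,-0.03,0,0,0],[0,-0.07,-0.035,0,0,0]]]'

```text
t: 59.82
tcp_pos: [0.5764, -0.0333, 0.1948]
tcp_rot: [-1.569, 0.078, -0.07]
contact_force: [0.3, 0.4, -0.3]
finger_gap: 0.0802
```

```bash
python3 plan.py "0.5686 -0.1194 0.041 -5.4"; python3 tray.py;python3 look.py muffin1|grep -A1 muf; python3 - <<'E'
from h import *
b,d=cams.get_image("scene"); cv2.imwrite("pics/s13.png",cv2.resize(b[130:310,80:320],None,fx=3,fy=3))
E
```

```text
t 59.83 tcp [ 0.5764 -0.0333  0.1948] rot [-1.569  0.078 -0.07 ] F [ 0.3  0.4 -0.3] gap 0.0802
grasp [ 0.5757 -0.0332  0.0478] jawyaw -5.4 q [-0.027, 0.943, 0.01, 1.843, -0.026, 0.361, -0.092]
-> 0.5686 -0.1194 0.041 -5.4
    [0.003, 0.056, -0.72, -0.001, -0.0, -0.009] rows 2
tray mask bay x [0.036 0.038 0.179 0.18 ] y [-0.075 -0.074  0.083  0.086] n 1778
minrect mm ((80.59354400634766, 4.6617279052734375), (241.91094970703125, 164.96572875976562), 2.855551242828369)
0.02 y 0.061 0.083 z10 0.016 z90 0.032
0.04 y 0.057 0.083 z10 0.015 z90 0.030
0.06 y -0.019 0.084 z10 0.013 z90 0.029
0.08 y -0.073 0.087 z10 0.011 z90 0.025
0.1 y -0.074 0.086 z10 0.010 z90 0.018
0.12 y -0.074 0.081 z10 0.009 z90 0.017
0.14 y -0.075 0.079 z10 0.009 z90 0.035
0.16 y -0.041 0.050 z10 0.065 z90 0.089
muffin1 0.88 [191. 380.] 293 med [ 0.597 -0.164  0.067] lo [ 0.57  -0.183  0.057] hi [ 0.62  -0.144  0.072]
   ((594.69287109375, -158.5017547607422), 27.783945083618164)
muffin1 0.74 [123. 206.] 531 med [0.765 0.233 0.048] lo [0.742 0.209 0.   ] hi [0.798 0.262 0.056]
   ((768.7421875, 235.78292846679688), 28.97765350341797)
muffin1 0.56 [193. 396.] 527 med [ 0.591 -0.211  0.062] lo [ 0.568 -0.24   0.024] hi [ 0.62  -0.188  0.069]
   ((594.0040283203125, -213.82899475097656), 29.3602237701416)
muffin1 0.52 [219. 380.] 59 med [ 0.529 -0.171  0.063] lo [ 0.513 -0.177  0.059] hi [ 0.543 -0.164  0.071]
   ((527.071533203125, -168.5054473876953), 16.267093658447266)
```

View pics/s13.png

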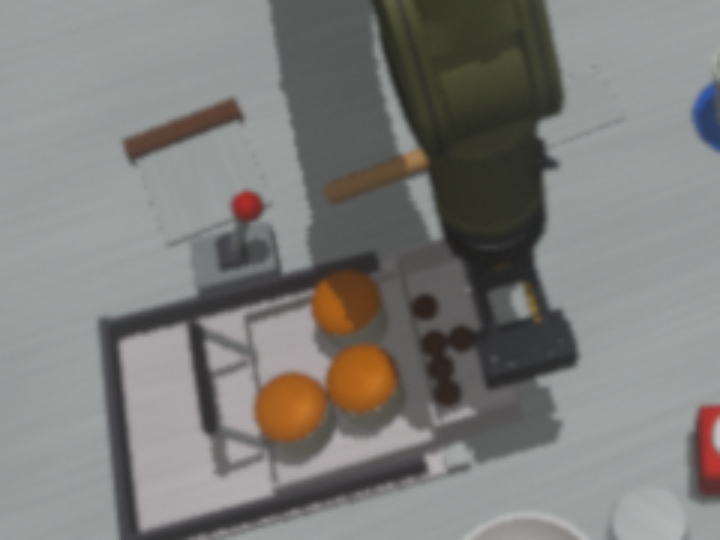

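Call:
drive_tool --series '[[[0,0,-0.03,0,0,0],[0,0,-0.06,0,0,0],[0,0,-0.09,0,0,0],[0,0,-0.12,0,0,0],[0,0,-0.15,0,0,0],[0,0,-0.18,0,0,0],[0,0,-0.21,0,0,0],[0,0,-0.24,0,0,0],[0,0,-0.27,0,0,0],[0,0,-0.3,0,0,0],[0,0,-0.33,0,0,0],[0,0,-0.36,0,0,0]]]'

```text
t: 61.58
tcp_pos: [0.5723, -0.0766, 0.1947]
tcp_rot: [-1.569, 0.078, -0.071]
contact_force: [0.4, 2.6, -1.6]
finger_gap: 0.0803
```

Call:
drive_tool --series '[[[0,0,-0.03,0,0,0],[0,0,-0.06,0,0,0],[0,0,-0.09,0,0,0],[0,0,-0.12,0,0,0],[0,0,-0.15,0,0,0],[0,0,-0.18,0,0,0],[0,0,-0.21,0,0,0],[0,0,-0.24,0,0,0],[0,0,-0.27,0,0,0],[0,0,-0.3,0,0,0],[0,0,-0.33,0,0,0],[0,0,-0.36,0,0,0]]]'

```text
t: 63.08
tcp_pos: [0.5682, -0.1196, 0.1947]
tcp_rot: [-1.569, 0.078, -0.071]
contact_force: [0.6, 2.4, -1.3]
finger_gap: 0.0804
```

```bash
python3 plan.py "0.5686 -0.1194 0.048 -5.4"; python3 tray.py;python3 look.py muffin1|grep -A1 muf
```

```text
t 63.08 tcp [ 0.5682 -0.1196  0.1947] rot [-1.569  0.078 -0.071] F [ 0.6  2.4 -1.3] gap 0.0804
grasp [ 0.5675 -0.1194  0.0477] jawyaw -5.4 q [0.134, 0.945, -0.011, 1.832, 0.022, 0.37, 0.013]
-> 0.5686 -0.1194 0.048 -5.4
    [0.003, -0.002, 0.002, -0.001, -0.0, -0.009] rows 1
tray mask bay x [0.172 0.173 0.294 0.295] y [-0.039 -0.038  0.079  0.079] n 418
minrect mm ((245.36048889160156, 42.9553108215332), (85.95323181152344, 147.76641845703125), 37.06878662109375)
0.16 y 0.062 0.079 z10 0.008 z90 0.020
0.18 y 0.061 0.080 z10 0.008 z90 0.016
0.2 y 0.070 0.079 z10 0.009 z90 0.023
0.22 y 0.064 0.079 z10 0.008 z90 0.026
0.24 y -0.040 0.048 z10 0.076 z90 0.091
0.26 y -0.025 0.057 z10 0.084 z90 0.090
muffin1 0.71 [193. 440.] 320 med [ 0.589 -0.305  0.062] lo [ 0.536 -0.326  0.052] hi [ 0.611 -0.193  0.4  ]
   ((558.0551147460938, -231.34461975097656), 101.80516815185547)
muffin1 0.62 [121. 204.] 485 med [0.764 0.233 0.049] lo [0.742 0.209 0.013] hi [0.793 0.258 0.055]
   ((769.2765502929688, 236.15945434570312), 29.719377517700195)
```

Call:
drive_tool --series '[[[0,0,0.1,0,0,0],[0,0,0.25,0,0,0],[0,-0.3,0.3,0,0,0],[0,-0.7,0.3,0,0,0],[0,-1,0.3,0,0,0],[0,-1,0.3,0,0,0]]]'

```text
t: 64.03
tcp_pos: [0.5733, -0.0821, 0.3175]
tcp_rot: [-1.568, 0.072, -0.074]
contact_force: [-0.0, 0.4, -0.7]
finger_gap: 0.0798
```

Call:
drive_tool --series '[[[-0.5,-0.2,1,0,0,0],[-0.5,-0.2,1,0,0,0],[-0.5,-0.2,1,0,0,0],[-0.5,-0.2,1,0,0,0]]]' --jaw 0

```text
t: 64.53
tcp_pos: [0.5235, 0.0426, 0.3385]
tcp_rot: [-1.569, 0.077, -0.068]
contact_force: [0.8, -0.8, 0.1]
finger_gap: 0.0419
```

```bash
python3 plan.py; python3 tray.py;python3 look.py muffin1 cup|grep -A1 -E "muf|cup"; python3 - <<'E'
from h import *
b,d=cams.get_image("scene"); c,e=cams.get_image("top"); cv2.imwrite("pics/s14.png",np.hstack([cv2.resize(b[130:310,60:260],(400,360)),cv2.resize(c[120:300,300:500],(400,360))]))
for n,im,dd in(("scene",b,d),("top",c,e)):
    m=cv2.inRange(cv2.cvtColor(im,cv2.COLOR_BGR2HSV),(0,150,80),(6,255,255))
    nn,l,s,ce=cv2.connectedComponentsWithStats(m)
    for i in range(1,nn):
        if s[i,4]>20:
            P,_,_=cloud(n,dd,l==i); print(n,np.round(ce[i]),s[i,4],np.round(np.median(P,0),4))
E
```

```text
t 64.53 tcp [0.5235 0.0426 0.3385] rot [-1.569  0.077 -0.068] F [ 0.8 -0.8  0.1] gap 0.0419
grasp [0.5226 0.0427 0.1915] jawyaw -5.3 q [-0.187, 0.658, 0.031, 1.937, -0.039, 0.552, -0.222]
tray mask bay x [0.038 0.038 0.263 0.265] y [-0.075 -0.075  0.081  0.082] n 4222
minrect mm ((166.38394165039062, 6.4242706298828125), (166.24623107910156, 260.8813781738281), 89.21273040771484)
0.02 y -0.072 0.082 z10 0.011 z90 0.049
0.04 y -0.075 0.083 z10 0.008 z90 0.046
0.06 y -0.075 0.081 z10 0.008 z90 0.023
0.08 y -0.075 0.081 z10 0.009 z90 0.044
0.1 y -0.075 0.080 z10 0.008 z90 0.047
0.12 y -0.075 0.080 z10 0.008 z90 0.021
0.14 y -0.075 0.081 z10 0.008 z90 0.027
0.16 y -0.075 0.080 z10 0.008 z90 0.024
0.18 y -0.075 0.080 z10 0.008 z90 0.016
0.2 y -0.076 0.081 z10 0.008 z90 0.015
0.22 y -0.076 0.081 z10 0.008 z90 0.026
0.24 y -0.043 0.048 z10 0.049 z90 0.090
0.26 y -0.042 0.046 z10 0.082 z90 0.091
muffin1 0.89 [119. 205.] 484 med [0.764 0.234 0.049] lo [0.742 0.209 0.016] hi [0.794 0.26  0.056]
   ((769.3990478515625, 236.15626525878906), 28.94497299194336)
muffin1 0.84 [196. 409.] 543 med [ 0.584 -0.238  0.06 ] lo [ 0.56  -0.269  0.013] hi [ 0.611 -0.216  0.066]
   ((586.0140380859375, -243.47544860839844), 30.461421966552734)
muffin1 0.79 [225. 404.] 553 med [ 0.516 -0.232  0.06 ] lo [ 0.491 -0.262  0.022] hi [ 0.542 -0.208  0.067]
   ((516.1129760742188, -235.999267578125), 29.859960556030273)
muffin1 0.66 [197. 436.] 500 med [ 0.582 -0.297  0.06 ] lo [ 0.559 -0.326  0.026] hi [ 0.609 -0.275  0.067]
   ((582.29833984375, -300.7117614746094), 29.850685119628906)
cup 0.63 [258. 195.] 680 med [0.445 0.253 0.021] lo [0.415 0.214 0.003] hi [0.474 0.274 0.077]
   ((444.9493103027344, 244.1792755126953), 33.1949348449707)
scene [162. 198.] 50 [ 0.4339 -0.2019  0.096 ]
scene [325. 280.] 244 [0.7601 0.0769 0.0474]
top [267. 131.] 342 [0.7358 0.0896 0.0466]
top [397. 266.] 95 [ 0.4257 -0.1993  0.0954]
```

View pics/s14.png

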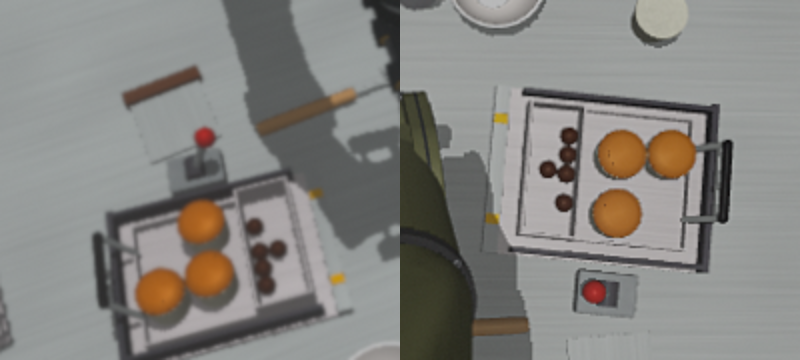

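```bash
python3 - <<'E'
from chk import *
run([(.43,-.1505,.18,-5.4),(.43,-.1505,.089,-5.4),(.4204,-.252,.089,-5.4),(.4204,-.252,.2,-5.4)],sensors.sense()["joint_positions"])
E
python3 plan.py "0.43 -0.1505 0.18 -5.4" "0.43 -0.1505 0.089 -5.4" "0.4204 -0.252 0.089 -5.4"
```

```text
(0.43, -0.1505, 0.18, -5.4) err 0.0 [0.26, 0.61, -0.03, 2.14, 0.05, 0.38, 0.09] margin 0.34
(0.43, -0.1505, 0.089, -5.4) err 0.0 [0.24, 0.8, -0.01, 2.2, 0.06, 0.14, 0.08] margin 0.1
(0.4204, -0.252, 0.089, -5.4) err 0.0 [0.47, 0.82, -0.04, 2.1, 0.14, 0.23, 0.21] margin 0.19
(0.4204, -0.252, 0.2, -5.4) err 0.0 [0.52, 0.61, -0.12, 2.03, 0.14, 0.51, 0.21] margin 0.47
t 64.88 tcp [0.5241 0.0403 0.3388] rot [-1.569  0.08  -0.072] F [ 0.6  0.7 -0.4] gap 0.0141
grasp [0.5234 0.0403 0.1918] jawyaw -5.5 q [-0.183, 0.658, 0.031, 1.936, -0.039, 0.553, -0.222]
-> 0.43 -0.1505 0.18 -5.4
    [-0.313, 0.051, -0.829, -0.0, -0.002, -0.005] rows 2
    [-0.314, 0.05, -0.829, -0.0, -0.002, -0.005] rows 2
-> 0.43 -0.1505 0.089 -5.4
    [0.0, 0.758, 0.0, 0.0, 0.0, 0.0] rows 2
-> 0.4204 -0.252 0.089 -5.4
    [-0.0, 0.0, -0.85, 0.0, 0.0, 0.0] rows 2
```

Call:
drive_tool --series '[[[-0.313,0.03,-0.829,0,0,0],[-0.313,0.03,-0.829,0,0,0],[-0.313,0.03,-0.829,0,0,0]]]'

```text
t: 65.25
tcp_pos: [0.4753, -0.0581, 0.3355]
tcp_rot: [-1.571, 0.086, -0.075]
contact_force: [0.5, 0.6, 1.0]
finger_gap: 0.0003
```

Call:
drive_tool --series '[[[-0.313,0.05,-0.829,0,0,0],[-0.313,0.05,-0.829,0,0,0],[-0.313,0.05,-0.829,0,0,0],[-0.313,0.05,-0.829,0,0,0],[-0.313,0.05,-0.829,0,0,0]]]'

```text
t: 65.88
tcp_pos: [0.4313, -0.1481, 0.3297]
tcp_rot: [-1.568, 0.075, -0.069]
contact_force: [-0.1, 0.9, -0.5]
finger_gap: 0.0004
```

```bash
python3 plan.py "0.43 -0.1505 0.092 -5.4" "0.4204 -0.252 0.09 -5.4"
```

```text
t 65.88 tcp [ 0.4313 -0.1481  0.3297] rot [-1.568  0.075 -0.069] F [-0.1  0.9 -0.5] gap 0.0004
grasp [ 0.4308 -0.1478  0.1827] jawyaw -5.2 q [0.248, 0.61, -0.028, 2.139, 0.04, 0.397, 0.097]
-> 0.43 -0.1505 0.092 -5.4
    [-0.006, 0.756, -0.022, -0.003, 0.005, -0.007] rows 2
-> 0.4204 -0.252 0.09 -5.4
    [-0.0, 0.017, -0.85, 0.0, 0.0, 0.0] rows 2
```

Call:
drive_tool --series '[[[0,0.4,-0.01,0,0,0],[0,0.755,-0.01,0,0,0],[0,0.755,-0.01,0,0,0],[0,0.755,-0.01,0,0,0]]]'

```text
t: 66.38
tcp_pos: [0.4303, -0.1501, 0.24]
tcp_rot: [-1.569, 0.076, -0.07]
contact_force: [0.5, -0.0, 0.3]
finger_gap: 0.0009
```

Call:
drive_tool --series '[[[0,0,-0.1,0,0,0],[0,0,-0.2,0,0,0],[0,0,-0.28,0,0,0],[0,0,-0.36,0,0,0],[0,0,-0.44,0,0,0],[0,0,-0.52,0,0,0],[0,0,-0.6,0,0,0],[0,0,-0.66,0,0,0],[0,0,-0.72,0,0,0],[0,0,-0.76,0,0,0],[0,0,-0.8,0,0,0],[0,0,-0.8,0,0,0]]]'

```text
t: 67.88
tcp_pos: [0.4211, -0.2419, 0.2388]
tcp_rot: [-1.562, 0.074, -0.064]
contact_force: [1.2, 12.9, 2.3]
finger_gap: 0.0003
```

```bash
python3 plan.py "0.4198 -0.258 0.09 -5.4"; cat > knob.py <<'E'
from h import *
for n in("scene","top"):
    c,e=cams.get_image(n)
    m=cv2.inRange(cv2.cvtColor(c,cv2.COLOR_BGR2HSV),(0,150,60),(6,255,255)); nn,l,s,ce=cv2.connectedComponentsWithStats(m)
    for i in range(1,nn):
        if s[i,4]>8:
            P,_,_=cloud(n,e,l==i); p=np.median(P,0); p2=p[:2]-[.571,-.0935]
            if p[0]<.6: print(n,np.round(ce[i]),s[i,4],np.round(p,4),"bay x",round(p2@[-.094,-.9956],4),"y",round(p2@[.9956,-.094],4))
E
python3 knob.py
```

```text
t 67.88 tcp [ 0.4211 -0.2419  0.2388] rot [-1.562  0.074 -0.064] F [ 1.2 12.9  2.3] gap 0.0003
grasp [ 0.4202 -0.2407  0.0918] jawyaw -5.1 q [0.458, 0.81, -0.049, 2.105, 0.129, 0.238, 0.21]
-> 0.4198 -0.258 0.09 -5.4
    [0.001, 0.014, -0.135, -0.015, 0.011, -0.013] rows 1
```

Call:
drive_tool --series '[[[0,0,0.1,0,0,0],[0,0,0.3,0,0,0],[0,-0.4,0.4,0,0,0],[0,-0.9,0.4,0,0,0],[0,-1,0.4,0,0,0]]]'

```text
t: 68.6
tcp_pos: [0.4263, -0.1991, 0.3622]
tcp_rot: [-1.571, 0.074, -0.076]
contact_force: [0.0, -0.7, -0.4]
finger_gap: 0.0003
```

Call:
drive_tool --series '[[[0,-0.4,1,0,0,0],[0,-0.4,1,0,0,0],[0,-0.4,1,0,0,0],[0,-0.4,1,0,0,0]]]'

```text
t: 69.1
tcp_pos: [0.437, -0.0795, 0.4066]
tcp_rot: [-1.57, 0.079, -0.07]
contact_force: [0.6, -0.1, -0.5]
finger_gap: 0.0005
```

Call:
drive_tool --series '[[[0,0,1,0,0,0],[0,0,1,0,0,0],[0,0,1,0,0,0],[0,0,1,0,0,0]]]'

```text
t: 69.6
tcp_pos: [0.4485, 0.0383, 0.4064]
tcp_rot: [-1.571, 0.082, -0.071]
contact_force: [-0.5, 0.1, 0.8]
finger_gap: 0.0007
```

```bash
python3 knob.py; python3 tray.py|head -4;python3 look.py muffin1 cup|grep -A1 -E "muf|cup"; python3 - <<'E'
from h import *
b,d=cams.get_image("scene"); c,e=cams.get_image("top"); cv2.imwrite("pics/s15.png",np.hstack([cv2.resize(b[100:340,60:400],(400,282)),cv2.resize(c[90:300,170:470],(400,282))]))
E
```

```text
scene [137. 205.] 48 [ 0.4279 -0.2624  0.0938] bay x 0.1816 y -0.1266
top [424. 268.] 90 [ 0.421  -0.2599  0.0925] bay x 0.1798 y -0.1337
tray mask bay x [0.038 0.038 0.262 0.263] y [-0.076 -0.075  0.081  0.081] n 4236
minrect mm ((162.11093139648438, 3.5410308837890625), (167.12588500976562, 257.60260009765625), 87.70442962646484)
0.02 y -0.073 0.082 z10 0.010 z90 0.049
0.04 y -0.075 0.083 z10 0.008 z90 0.046
muffin1 0.93 [197. 436.] 473 med [ 0.582 -0.297  0.061] lo [ 0.559 -0.324  0.033] hi [ 0.608 -0.275  0.067]
   ((583.5265502929688, -299.7309875488281), 28.480798721313477)
muffin1 0.91 [122. 205.] 554 med [0.764 0.233 0.048] lo [ 0.742  0.21  -0.002] hi [0.804 0.263 0.056]
   ((769.4080810546875, 235.88082885742188), 29.3702392578125)
muffin1 0.86 [224. 406.] 574 med [ 0.516 -0.232  0.06 ] lo [ 0.491 -0.263  0.009] hi [ 0.544 -0.208  0.067]
   ((517.3191528320312, -236.65692138671875), 29.92659568786621)
muffin1 0.57 [197. 412.] 516 med [ 0.584 -0.238  0.061] lo [ 0.56  -0.266  0.024] hi [ 0.61  -0.216  0.067]
   ((585.1633911132812, -241.641845703125), 28.688339233398438)
cup 0.67 [108. 345.] 1906 med [ 0.802 -0.104  0.021] lo [ 0.741 -0.154  0.001] hi [ 0.847 -0.049  0.051]
   ((792.9510498046875, -100.23394012451172), 60.2103385925293)
cup 0.59 [257. 198.] 692 med [0.444 0.254 0.021] lo [0.415 0.214 0.003] hi [0.472 0.275 0.077]
   ((445.19390869140625, 244.9304656982422), 33.91884231567383)
```

```bash
python3 - <<'E'
from h import *
st(); print(order.sign_off())
E
```

```text
t 70.05 tcp [0.4486 0.0399 0.4073] rot [-1.569  0.078 -0.071] F [-0.2  0.   0.5] gap 0.0003
the job is handed in; nothing more can be done
None
```

The job is done and handed in at 70 s of the 208 s allowed, with no verdict reported.

**What was done**
- The three golden muffins on the table now stand in the tray's shallow section. I left the purple look-alike alone.
- I poured the truffles from the cup. Four landed in the pocket and one fell on the table, so I picked that one up with the gripper and dropped it into the pocket. That makes five in the pocket.
- The empty cup is back upright on its mat, about 1 mm from the centre.
- I lifted the tray by its handle, rested it on the sill with the tail on the table and let go. I then pushed it from behind with both fingers, and threw the latch last.

**Last checks**
- The tray lies flat and straight on the deck, with its tail about 37 mm past the sill's front face, so it is wholly behind the 18 mm sill. It sits roughly 2 mm off the bay's centreline.
- The networks and depth readings show all three muffins standing in the tray. The picture taken just before the latch throw showed all five truffles in the pocket.
- The latch knob reads bay x of about 180–182 mm, against 184 mm for fully over. The push ended at about 13 N, against the roughly 1 N that moves the lever, so I take it to be on its stop.

**What did not go cleanly**
- While being pushed over the sill, the tray's nose rose to about 17° because the fingers held the tail down. It tipped forward onto the deck when I raised them.
- Two muffins had shifted 10–15 mm inside the tray but stayed standing.
- I had used up the picture views, so the final check after the latch throw was by numbers only.

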